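# Twist-lock a stud spring nut into the fixture rail

### The arm

A 6-joint arm with a two-finger parallel gripper is mounted at the origin on the work surface. World frame = base frame: x ahead of the robot, y to its left, z up, the work surface at z = 0. Lengths are in m, angles in rad, forces in N, time in s.
With the tool pointing down it reaches from about 0.35 to 0.975 m from the base axis. Payload 4.9 kg.
Tool frame: the origin (TCP) lies on the mounting face of the last link; the fingertips stand 173 mm ahead of it and the grasp point (between the pads) lies 155 mm ahead of it (ctrl.tip_reach is the distance from the TCP to the fingertips, in m); y points along the fingers, x is the direction in which the jaws open and shut, and the axes are right-handed (so a half turn about y gives the same grasp; the last joint's range is limited). The gripper opens to 85 mm and grips with 20 to 120 N. Pads are 22 mm wide; open, the fingers measure 114 mm over their backs; the gripper's body (76 mm by 85 mm) begins 54 mm behind the grasp point. The pads swing forward as they close: fully open they stand 13 mm farther back than shut.
Start: joints at [-1.285, 0.053, 1.613, -0, 1.476, -0.119], TCP at [0.246, -0.574, 0.405] pointing down, gripper open.
Joint ranges: [-3.01, 3.01], [-1.01, 2.22], [0.06, 2.58], [-1.02, 4.17], [0.09, 2.62], [-3.14, 3.14]. Speed limits (rad/s): [2.57, 2.57, 3.14, 3.14, 3.14, 3.14].

### API

Orientations are given as a 3x3 rotation matrix whose columns are the frame's x, y, z axes.
In Python, from plant import ctrl, eyes gives the robot as it stands.
- The arm moves only by the tool apply_moves, never from a script. Its arguments are lists of equal length, an entry for each row: "translation": the shift along the tool's x, y, z in mm, a list of three; "angular": the turn, a rotation vector about the tool's x, y, z in degrees, a list of three. In form: {"translation": [[x, y, z], ...], "angular": [[ax, ay, az], ...]}. A call has 1 to 10 rows; each row shifts and turns the commanded pose from where the row before left it, along the tool's axes as they then stand; what a row does not reach is not made up. A row lasts 1/8 s, in which the tool goes at most 62.5 mm and 10.7 degrees, less where a joint would pass 70% of its speed; a pose out of reach is approached as far as the arm can. A call with a gripper value outside its range is refused whole. "jaw" is the closure, from 0 (fully open) to 1 (shut), set as the call begins (left out, the last holds). The fingers move at their own pace and stop on an object; "squeeze" is the grip in N (left out, the last holds). Time passes only in rows, so rows that do not move let the fingers close. It gives the time, the measured TCP pose, the force and the opening at its end, in the units of the state.
- ctrl.read_state(): the state, without advancing time (a new reading comes with each control period).
- eyes.capture(name): name is "side" or "top" or "wrist"; returns the picture (400x640x3 uint8, blue, green, red); there is no depth.
- eyes.camera_params(name): a dict with "camera_matrix" (3x3 intrinsics, pixels), "position" and "attitude" of the camera in the world; the wrist camera has in their place "hand_eye" (4x4, takes a point from camera to tool coordinates, whose origin is the TCP and whose axes are the tool frame's). Camera axes: x right, y down, z forward; pixel columns grow to the right and rows downward; lengths in m; the calibration is good to about 2 mm. The wrist camera is an equidistant fisheye: a pixel r from the principal point sees the ray r / f radians off the axis. A picture is of the moment at which its call begins: read the wrist's pose just before it. camera_params takes no time and is no camera call.
- ctrl.job_done(): hands the job in, once; it reports no verdict.
The state is a dict: "time_s": time; "qpos": joint angles; "qvel": joint speeds; "tau": joint torques, N m; "tcp_pos": TCP position; "orientation": TCP orientation; "contact_force": force on the tool from outside, world axes, zero at the start; "ft_torque": the same for the moment, N m; "grip_width": opening from 0.0 (shut) to 1.0 (fully open).
Only numpy, scipy, OpenCV 4.12 (cv2) and the standard library are available. Lean on these libraries where they do the work, as an engineer would, in place of code of your own. Each camera call takes 0.05 s, during which the arm holds its last target.

### The job

Fit the stud spring nut into the strut channel at the yellow paint mark: enter it lengthwise through the slot, push it down against its spring and twist it a quarter turn clockwise so that its grooves catch the channel lips square across, stud upright and centred on the mark. Then prove that it has caught with a steady upward pull on the stud of 15 to 20 N, and let go; never push or pull it against the channel with more than about 25 N, and leave the other things on the table alone.

Things in the scene. Friction and masses are not known exactly. Their poses are not given: they have to be found in the camera images.
- stud_nut: Loose yellow-zinc channel nut with a grey stud, 95 g, standing upright on its spring. Block 35 mm long (x), 19 wide (y), 8 thick; the same after a half turn. Origin: centre of the block's underside, z up.
- stud_end (a point): Centre of the top end of the nut's round M12 stud (12 mm diameter), the part to grip: it rises 60 mm from the middle of the block's top, so this point is 68 mm above the nut's origin. A black slot in the end shows the block's long direction (x).
- nut_grooves (a point): Middle of the block at groove-floor level, 5.5 mm above the nut's origin. Two grooves run across the block's top (along y), 4 mm wide, 2.5 deep, 12.25 mm either side of the stud. Corners at +x -y and -x +y are cut away: under the lips the block turns only clockwise seen from above and stops on the channel's sides a little past 90 degrees (92 to 95).
- nut_spring: Coil spring fixed under the nut, 17 mm diameter. Origin: as the nut's while the spring is free; it then reaches 10.5 mm below it. 2.2 N per mm; goes solid (rigid) after 8.5 mm of travel, 19 N. Origin rises in the nut as the spring is squeezed.
- rail: Fixed shallow strut channel bolted to the table, 320 mm long (x), 41 wide (y), 21 high, orange end caps. Origin: centre of its underside, z up. The slot, 22 mm wide, faces up all along the middle; inner width 36 mm, inner floor 2.5 mm above the origin. Hold-down bolts sit inside it 72 mm to +x and 118 mm to -x of the origin.
- rail_lips: The channel's two inturned lips (origin and axes as the rail): 2.5 mm thick, from the slot's edges, 21 mm above the origin, down to 14.5 mm. The nut can turn when its origin is less than 6.5 mm above the rail's (spring solid at 4.5 mm). Caught, the lips sit in the grooves, the nut's origin is 9 mm above the rail's, and the spring holds it up with 8 N.
- clamp_top (a point): Top of the strap clamp, 76 mm above the table and 120 mm to +x of the rail's origin; it holds a 32 mm steel tube, 180 mm long, lying across the rail, its axis 39.5 mm above the table. Part of the rail.
- mark: Yellow paint line, 6 mm wide, across both flanges of the channel and down its sides. Origin: on the channel's centre line at the mark, level with the rail's underside; x along the channel, as the rail's.
- spray_can: Bystander: standing spray can, 58 mm diameter, 170 mm high; origin at the centre of its base.
- weld_magnet: Bystander: red arrow-shaped welding magnet lying flat, about 105 x 70 x 16 mm; origin at the underside.
- spanner: Bystander: steel spanner lying flat, 170 mm long along its x; origin at the underside of its middle.
Not all that is in view belongs to the job. Several things look just like the stud_nut: the one meant starts farthest from the robot's base.

How it is judged:
By the outcome, as a careful person would: the job done as asked, in the order asked, and still so for the second after the job is handed in, with the robot touching nothing.
It also fails if it takes over 67 s, if anything falls off the work surface, if the arm or the gripper's body presses on something with over 40 N, if the wrist force passes 120 N, or if a joint passes its speed limit or range.

## Working session

There is one attempt and no reset: what is moved stays moved. The work goes in short steps, Python scripts to look and compute and a tool call to move; the robot and the scene stay as the last step left them, time stands still between calls to the robot, and variables do not carry over. Pictures are saved under pics/ and viewed, and the job is handed in when it is done.

Besides the shell and the picture viewer there is one more tool, called after "Emit:" as name(argument=value, ...) on one line, values as JSON. apply_moves: Moves the arm, as the interface text tells. Its arguments: {"type":"object","properties":{"translation":{"type":"array","items":{"type":"array","items":{"type":"number"}}},"angular":{"type":"array","items":{"type":"array","items":{"type":"number"}}},"jaw":{"type":"number"},"squeeze":{"type":"number"}},"required":["translation","angular"]}

```bash
ls; mkdir -p pics
python3 - <<'E'
from plant import ctrl, eyes
import cv2,json
s=ctrl.read_state();print(s)
for n in ["side","top","wrist"]:
    cv2.imwrite(f"pics/{n}0.png",eyes.capture(n)); print(n,eyes.camera_params(n))
E
```

```text
pics
{'time_s': 0.0, 'qpos': array([-1.28497325e+00,  5.33706952e-02,  1.61427469e+00,  3.01736413e-05,
        1.47602219e+00, -1.19003002e-01]), 'qvel': array([-4.15163061e-04,  8.25743637e-04,  3.67846802e-04, -7.23378325e-04,
        1.85720732e-03,  3.47875085e-05]), 'tau': array([ 9.18572441e-04, -3.93681765e+01, -3.70175278e+01,  1.36813441e-07,
        7.16357521e-03,  3.40142698e-06]), 'tcp_pos': array([ 0.24608864, -0.57422664,  0.40346561]), 'orientation': array([[ 3.93855681e-01, -5.56197623e-04,  9.19172124e-01],
       [-9.19169991e-01,  1.99920693e-03,  3.93855977e-01],
       [-2.05667704e-03, -9.99997847e-01,  2.76158844e-04]]), 'contact_force': array([ 0.8588866 , -0.40685834, -0.00216608]), 'ft_torque': array([ 0.01197833, -0.03348378,  0.00184683]), 'grip_width': 1.0011317201659078}
side {'camera_matrix': array([[454.0836971 ,   0.        , 323.09221297],
       [  0.        , 454.0836971 , 192.24613246],
       [  0.        ,   0.        ,   1.        ]]), 'position': array([ 0.41385802, -1.10076335,  0.78701796]), 'attitude': array([[ 9.92752689e-01, -6.49233931
[... 382 characters left out ...]
75e+00]), 'attitude': array([[ 0.02872703, -0.97900002,  0.20182597],
       [-0.99958532, -0.02773372,  0.00774831],
       [-0.00198821, -0.20196486, -0.97939075]])}
wrist {'camera_matrix': array([[309.70691629,   0.        , 320.33751823],
       [  0.        , 309.70691629, 200.68284616],
       [  0.        ,   0.        ,   1.        ]]), 'hand_eye': array([[ 9.99999796e-01, -2.01749163e-04,  6.05232025e-04,
         8.65801075e-04],
       [-6.37968449e-04, -3.19486468e-01,  9.47590623e-01,
         3.01675638e-02],
       [ 2.18782665e-06, -9.47590817e-01, -3.19486532e-01,
         8.17712609e-02],
       [ 0.00000000e+00,  0.00000000e+00,  0.00000000e+00,
         1.00000000e+00]])}
```

View pics/side0.png

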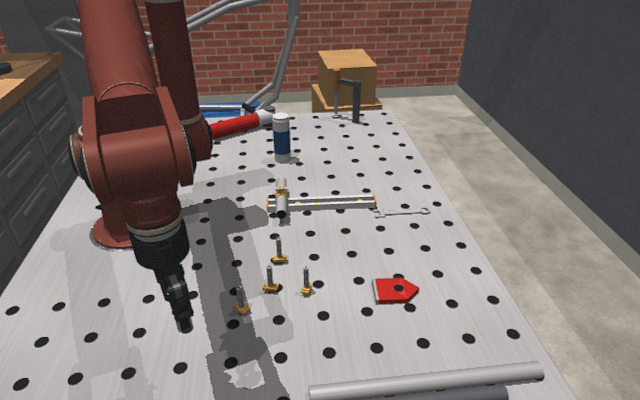

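View pics/top0.png

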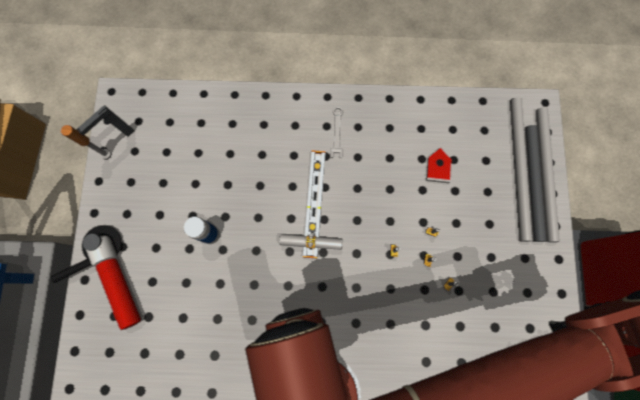

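View pics/wrist0.png

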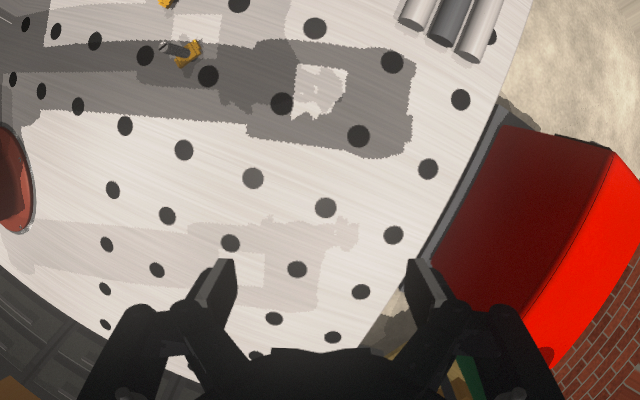

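```bash
cat > h.py <<'E'
import numpy as np, cv2
from plant import ctrl, eyes
def ray(n,px,pose=None):
    p=eyes.camera_params(n);K=p["camera_matrix"]
    u=(px[0]-K[0,2])/K[0,0];v=(px[1]-K[1,2])/K[1,1]
    if n!="wrist":
        d=p["attitude"]@np.array([u,v,1.]);return np.array(p["position"]),d/np.linalg.norm(d)
    th=np.hypot(u,v);s=np.sin(th)/th if th>1e-9 else 1
    d=np.array([u*s,v*s,np.cos(th)]);H=p["hand_eye"];t,R=pose
    return t+R@H[:3,3], R@H[:3,:3]@d
def onz(n,px,z,pose=None):
    o,d=ray(n,px,pose);return o+d*(z-o[2])/d[2]
def proj(n,P,pose=None):
    p=eyes.camera_params(n);K=p["camera_matrix"];P=np.asarray(P,float)
    if n!="wrist":
        c=np.asarray(p["attitude"]).T@(P-p["position"]);return K[:2,:2]@(c[:2]/c[2])+K[:2,2]
    H=p["hand_eye"];t,R=pose;c=H[:3,:3].T@(R.T@(P-t)-H[:3,3])
    r=np.hypot(c[0],c[1]);th=np.arctan2(r,c[2]);return K[0,0]*th*c[:2]/r+K[:2,2]
def tri(o1,d1,o2,d2):
    A=np.c_[d1,-d2];s=np.linalg.lstsq(A,o2-o1,rcond=None)[0]
    a=o1+s[0]*d1;b=o2+s[1]*d2;return (a+b)/2,np.linalg.norm(a-b)
def crop(img,x0,y0,x1,y1,k,f):
    cv2.imwrite(f,cv2.resize(img[y0:y1,x0:x1],None,fx=k,fy=k,interpolation=cv2.INTER_CUBIC))
def pose():
    s=ctrl.read_state();return np.array(s["tcp_pos"]),np.array(s["orientation"])
E
python3 - <<'E'
from h import *
t=cv2.imread("pics/top0.png");s=cv2.imread("pics/side0.png")
crop(t,370,210,470,300,6,"pics/tc.png");crop(t,270,140,350,265,4,"pics/tr.png")
crop(s,225,230,325,320,6,"pics/sc.png");crop(s,255,170,435,230,4,"pics/sr.png")
for p in [(432,231),(393,250),(427,260),(449,283)]: print(p,onz("top",p,.02).round(3))
E
```

```text
(432, 231) [ 0.47  -0.322  0.02 ]
(393, 250) [ 0.41  -0.206  0.02 ]
(427, 260) [ 0.384 -0.305  0.02 ]
(449, 283) [ 0.32  -0.367  0.02 ]
```

View pics/tc.png

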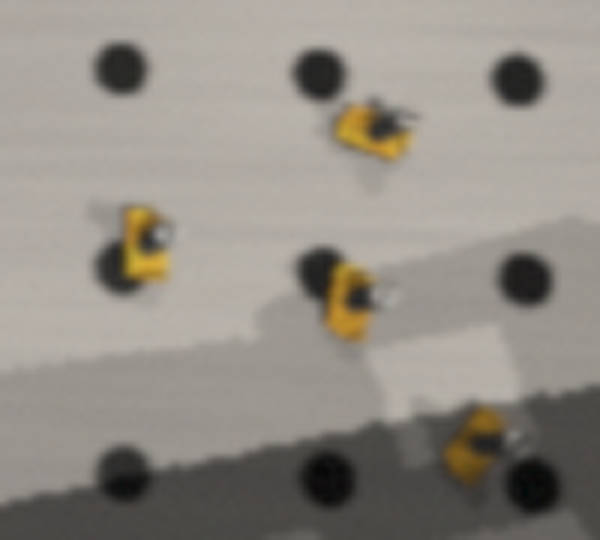

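View pics/tr.png

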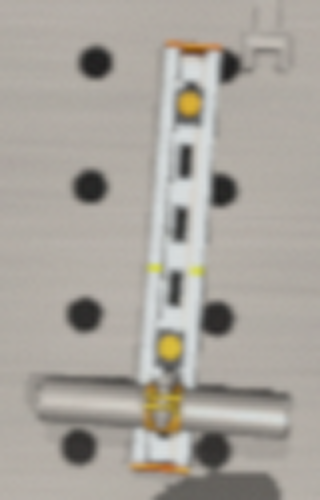

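View pics/sc.png

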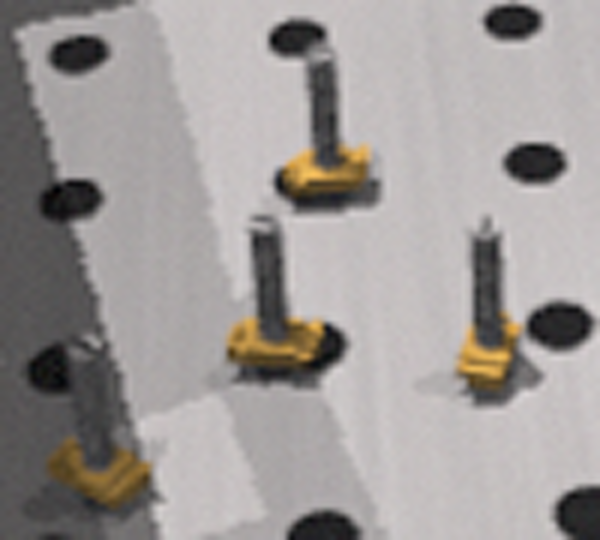

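View pics/sr.png

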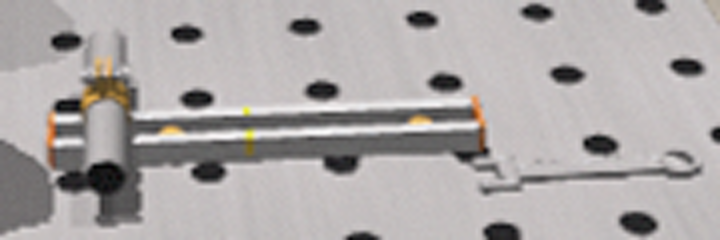

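Run:
```python
from h import *
print(onz("side",(306.2,289.),.0145),onz("side",(305.8,267.5),.0785),onz("top",(370+372/6,210+131/6),.0145))
def T(x,y,z):return onz("top",(270+x/4,140+y/4),z)
for p in [(154,268),(196,270),(191,46),(160,467)]: print(p,T(*p,.021))
print("side mark",onz("side",(255+248/4,170+111/4),.021),onz("side",(255+251/4,170+130/4),.021))
p,R=pose()
P=np.array([.47,-.322,.33]);print(R.T@(P-p)*1000)
```

```text
[ 0.46763748 -0.3301234   0.0145    ] [ 0.46832544 -0.32627815  0.0785    ] [ 0.46812488 -0.32289379  0.0145    ]
(154, 268) [0.5316659  0.04685431 0.021     ]
(196, 270) [0.53103287 0.01533938 0.021     ]
(191, 46) [0.70661881 0.02440338 0.021     ]
(160, 467) [0.38365778 0.0373125  0.021     ]
side mark [0.53398397 0.04156222 0.021     ] [0.53342013 0.01582925 0.021     ]
[-143.58923005   74.04360968  305.15898578]
```

Emit:
apply_moves(translation=[[-24,12,51],[-24,12,51],[-24,12,51],[-24,12,51],[-24,12,51],[-24,13,51],[0,0,0],[0,0,0],[0,0,0],[0,0,0]], angular=[[0,0,0],[0,0,0],[0,0,0],[0,0,0],[0,0,0],[0,0,0],[0,10,0],[0,10,0],[0,10,0],[0,8,0]], jaw=0.4)

```text
time_s: 1.4
tcp_pos: [0.4707, -0.3214, 0.3312]
orientation: [[-0.26, -0.001, 0.966], [-0.966, 0.001, -0.26], [-0.0, -1.0, -0.001]]
contact_force: [0.1, -0.1, 1.0]
grip_width: 0.601
```

Run:
```python
from h import *
p,R=pose();print(p,R.round(3))
im=eyes.capture("wrist");cv2.imwrite("pics/w1.png",im);np.savez("w1.npz",p=p,R=R)
```

```text
[ 0.4706526  -0.32138878  0.33124487] [[-0.26  -0.001  0.966]
 [-0.966  0.001 -0.26 ]
 [-0.    -1.    -0.001]]
```

View pics/w1.png

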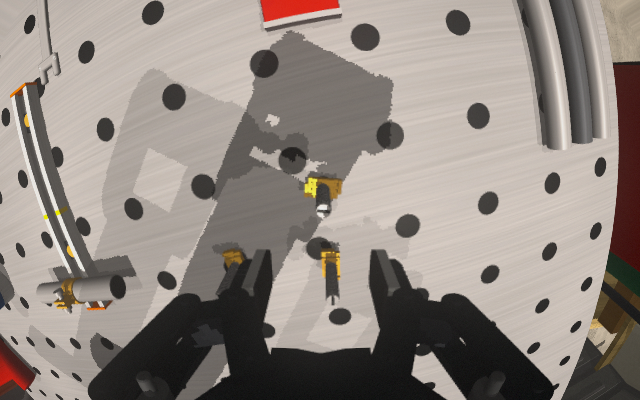

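Run:
```python
from h import *
im=cv2.imread("pics/w1.png");crop(im,290,165,360,235,8,"pics/w1c.png")
```

```text
(no output)
```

View pics/w1c.png

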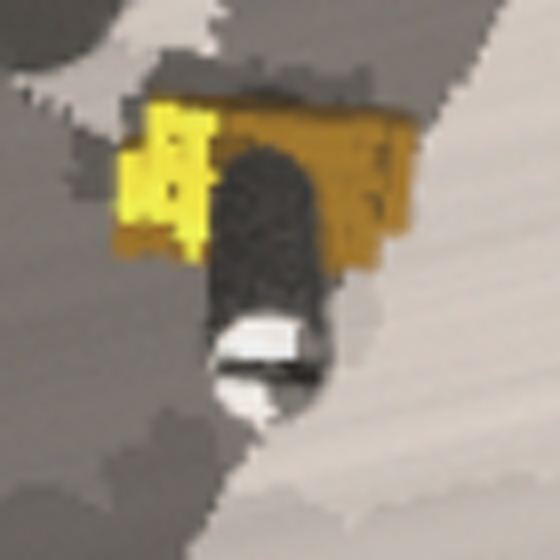

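Run:
```python
from h import *
d=np.load("w1.npz");po=(d["p"],d["R"])
f=lambda x,y,z:onz("wrist",(290+(x+.5)/8-.5,165+(y+.5)/8-.5),z,po)
e=f(268,366,.0785);print("end",e)
for a,b,z in [((160,100),(412,120),.0185),((222,366),(322,378),.0785),((200,100),(400,118),.0185)]:
    v=f(*b,z)-f(*a,z);print(np.degrees(np.arctan2(v[1],v[0])),np.linalg.norm(v))
print("toolx yaw",np.degrees(np.arctan2(po[1][1,0],po[1][0,0])))
print("tool shift",po[1].T@(e-po[0])*1000)
```

```text
end [ 0.46937094 -0.32422813  0.0785    ]
-109.71452911714388 0.029797115710585183
-112.3889471172174 0.009676333831706482
-110.32091531823245 0.023669610441817375
toolx yaw -105.06815929255121
tool shift [  3.16073033 252.74409399  -0.32593929]
```

Emit:
apply_moves(translation=[[3.2,0,-0.3],[0,40,0],[0,30,0],[0,20,0],[0,14,0],[0,8,0],[0,0,0],[0,0,0]], angular=[[0,5.5,0],[0,0,0],[0,0,0],[0,0,0],[0,0,0],[0,0,0],[0,0,0],[0,0,0]])

```text
time_s: 2.45
tcp_pos: [0.47, -0.325, 0.2207]
orientation: [[-0.347, 0.001, 0.938], [-0.938, -0.001, -0.347], [0.001, -1.0, 0.002]]
contact_force: [0.8, -0.6, 0.1]
grip_width: 0.599
```

Run:
```python
from h import *
p,R=pose();print(p,ctrl.read_state()["contact_force"])
im=eyes.capture("wrist");crop(im,200,120,440,300,3,"pics/w2.png");np.savez("w2.npz",p=p,R=R)
crop(eyes.capture("side"),240,200,400,320,5,"pics/s2.png")
```

```text
[ 0.46998717 -0.32495815  0.2207476 ] [ 0.76219859 -0.55404541  0.07648799]
```

View pics/w2.png

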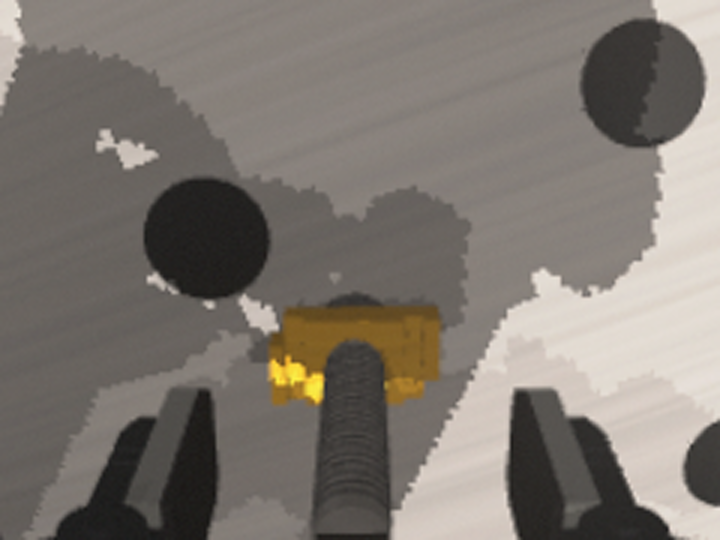

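View pics/s2.png

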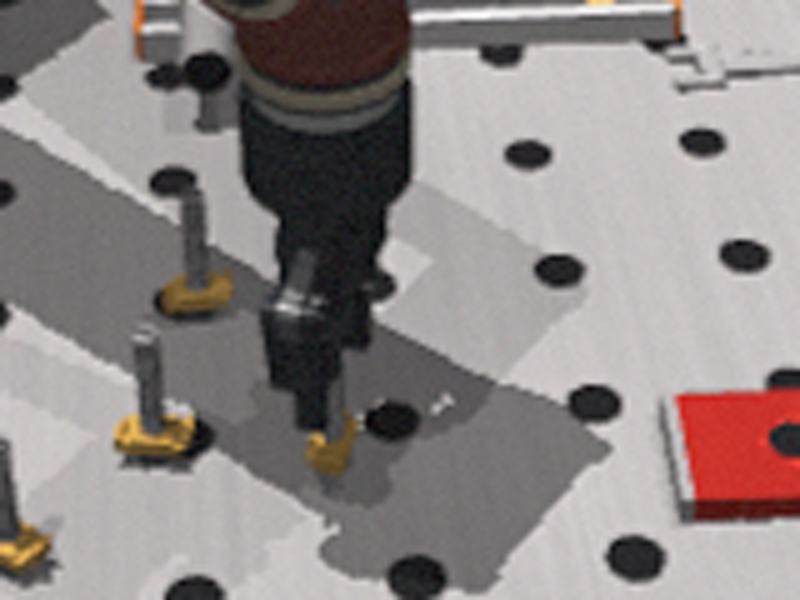

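Emit:
apply_moves(translation=[[0,0,0],[0,0,0],[0,0,0],[0,0,0],[0,0,0],[0,0,0]], angular=[[0,0,0],[0,0,0],[0,0,0],[0,0,0],[0,0,0],[0,0,0]], jaw=1.0, squeeze=80)

```text
time_s: 3.3
tcp_pos: [0.4696, -0.3247, 0.2198]
orientation: [[-0.347, 0.0, 0.938], [-0.938, -0.0, -0.347], [0.0, -1.0, 0.0]]
contact_force: [0.4, -0.0, 0.4]
grip_width: 0.114
```

Emit:
apply_moves(translation=[[0,-10,0],[0,-40,0],[0,-40,0],[0,-30,0],[0,0,0],[0,0,0]], angular=[[0,0,0],[0,0,0],[0,0,0],[0,0,0],[0,0,0],[0,0,0]])

```text
time_s: 4.05
tcp_pos: [0.4692, -0.3243, 0.3382]
orientation: [[-0.347, -0.002, 0.938], [-0.938, 0.001, -0.347], [-0.001, -1.0, -0.002]]
contact_force: [-0.9, 0.0, -0.3]
grip_width: 0.115
```

Run:
```python
from h import *
s=ctrl.read_state();p,R=pose();print(p,s["contact_force"],s["qpos"])
im=eyes.capture("wrist");crop(im,200,120,440,300,3,"pics/w3.png");cv2.imwrite("pics/w3f.png",im);np.savez("w3.npz",p=p,R=R)
M=np.array([.532,.030,.330]);print(R.T@(M-p)*1000)
```

```text
[ 0.46916922 -0.32427313  0.33816151] [-0.89794241  0.03404428 -0.30465387] [-7.35228704e-01 -2.60693288e-02  1.80557663e+00 -7.31337505e-05
  1.36434925e+00  1.19003135e+00]
[-354.051202      8.57213566  -64.0158595 ]
```

View pics/w3.png

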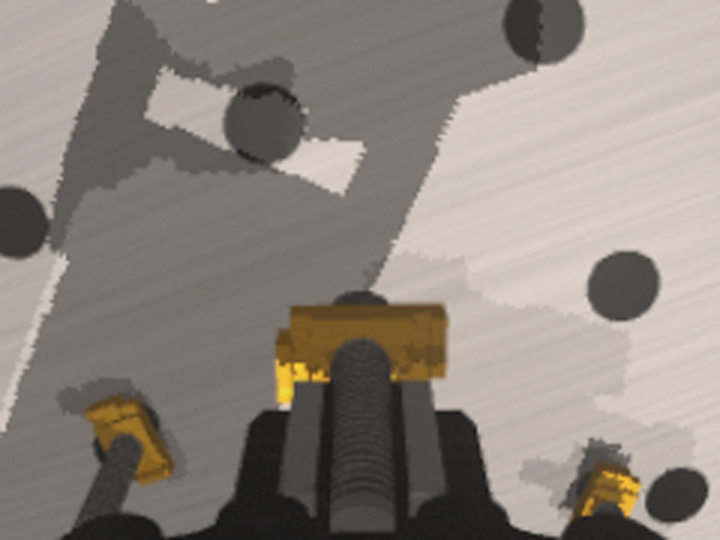

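Emit:
apply_moves(translation=[[-40,1,-1],[-42,1,-1],[-42,1,-1],[-42,1,-1],[-42,1,-1],[-42,1,-1],[-42,1,-1],[-42,1,-1],[-40,0,-1],[0,0,0]], angular=[[0,0,0],[0,0,0],[0,0,0],[0,0,0],[0,0,0],[0,0,0],[0,0,0],[0,0,0],[0,0,0],[0,-8,0]])

```text
time_s: 5.35
tcp_pos: [0.5908, 0.0317, 0.329]
orientation: [[-0.206, -0.004, 0.979], [-0.979, 0.001, -0.206], [0.0, -1.0, -0.004]]
contact_force: [0.8, -1.1, -1.6]
grip_width: 0.114
```

Emit:
apply_moves(translation=[[0,0,0],[0,0,0],[0,0,0],[0,0,0],[0,0,0],[0,0,0],[0,0,0],[0,0,0],[0,0,0],[0,0,0]], angular=[[0,-10,0],[0,-10,0],[0,-10,0],[0,-10,0],[0,-10,0],[0,-10,0],[0,-10,0],[0,-10,0],[0,-10,0],[0,-10,0]])

```text
time_s: 6.6
tcp_pos: [0.5903, 0.0293, 0.329]
orientation: [[0.999, -0.004, 0.035], [-0.035, 0.0, 0.999], [-0.004, -1.0, 0.0]]
contact_force: [-0.0, -0.3, -0.5]
grip_width: 0.117
```

Emit:
apply_moves(translation=[[0,0,0],[0,0,0],[0,0,0]], angular=[[0,0,0],[0,0,0],[0,0,0]])

```text
time_s: 6.98
tcp_pos: [0.5908, 0.0293, 0.3312]
orientation: [[0.999, -0.001, 0.042], [-0.042, 0.0, 0.999], [-0.001, -1.0, 0.0]]
contact_force: [0.2, 0.2, -1.4]
grip_width: 0.117
```

Run:
```python
from h import *
s=ctrl.read_state();p,R=pose();print(p,R.round(4),s["contact_force"],s["qpos"])
im=eyes.capture("wrist");cv2.imwrite("pics/w4.png",im);np.savez("w4.npz",p=p,R=R)
t=eyes.capture("top");cv2.imwrite("pics/t4.png",t)
```

```text
[0.59084545 0.02926434 0.33120285] [[ 9.991e-01 -8.000e-04  4.160e-02]
 [-4.160e-02  1.000e-04  9.991e-01]
 [-8.000e-04 -1.000e+00  0.000e+00]] [ 0.23938802  0.15861572 -1.41896522] [-7.62719974e-02  3.00897292e-02  1.76142501e+00  5.19337569e-06
  1.35085962e+00 -3.46578878e-02]
```

View pics/w4.png

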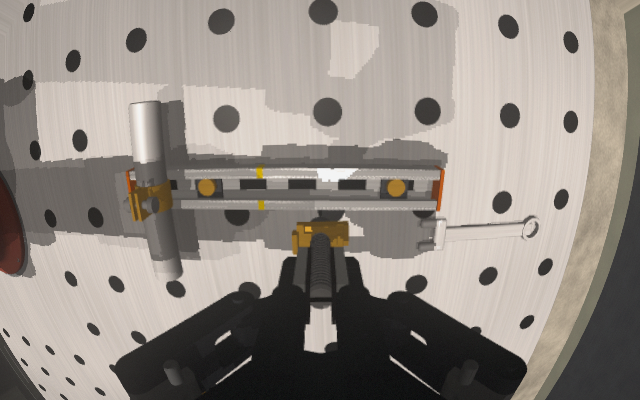

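Run:
```python
from h import *
im=cv2.imread("pics/w4.png");crop(im,220,155,320,220,8,"pics/w4c.png");crop(im,340,155,450,220,7,"pics/w4d.png")
```

```text
(no output)
```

View pics/w4c.png

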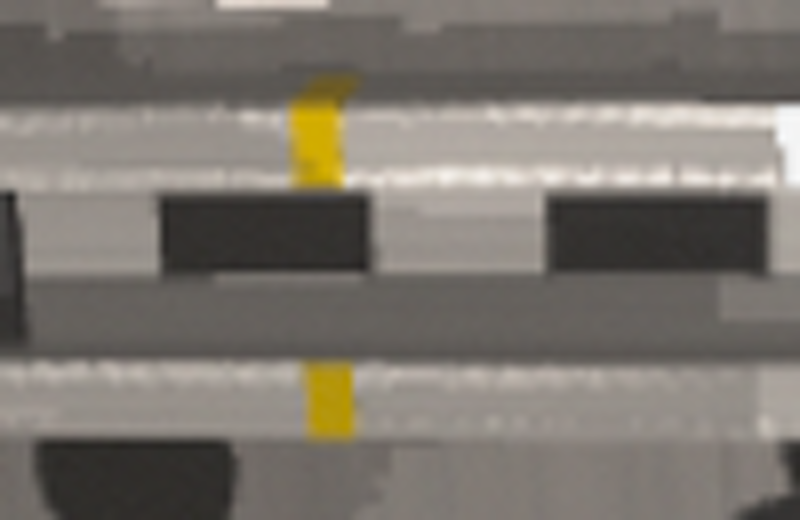

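View pics/w4d.png

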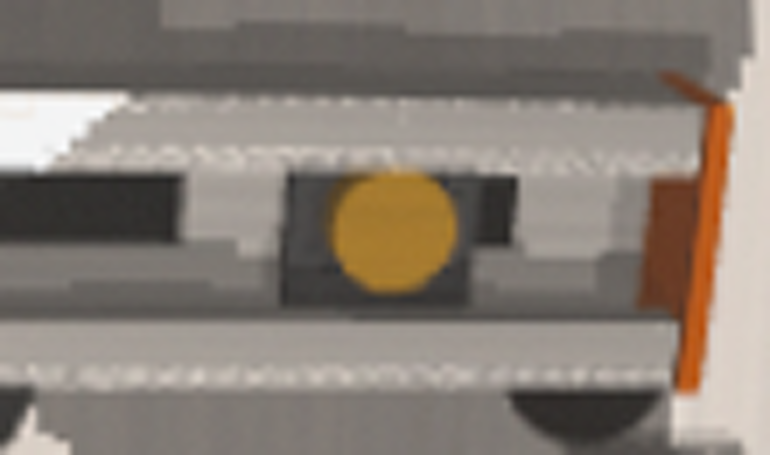

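Run:
```python
from h import *
d=np.load("w4.npz");po=(d["p"],d["R"])
C=lambda x,y,z=.021:onz("wrist",(220+(x+.5)/8-.5,155+(y+.5)/8-.5),z,po)
D=lambda x,y,z=.021:onz("wrist",(340+(x+.5)/7-.5,155+(y+.5)/7-.5),z,po)
for n,a in dict(ou=C(320,102),iu=C(320,188),il=C(330,358),ol=C(330,438),mu=C(318,145),ml=C(331,400)).items(): print(n,a)
print((C(318,145)+C(331,400))/2)
for a,b in [(C(10,110),D(690,105)),(C(10,192),D(680,172)),(C(10,362),D(670,322)),(C(100,438),D(660,392))]:
    v=b-a;print(np.degrees(np.arctan2(v[1],v[0])))
v=C(331,400)-C(318,145);print("mark dir",np.degrees(np.arctan2(v[1],v[0])))
print("toolyaw",np.degrees(np.arctan2(po[1][1,0],po[1][0,0])))
# nut end / block points in this image: project expected
nz=po[0]+po[1]@np.array([0,.2093-.008,0])
print("block top ctr px",proj("wrist",nz,po))
# top view
im=cv2.imread("pics/t4.png");hsv=cv2.cvtColor(im,cv2.COLOR_BGR2HSV)
crop(im,270,140,350,265,4,"pics/t4c.png")
w=cv2.imread("pics/w4.png");crop(w,270,205,370,305,7,"pics/w4n.png")
```

```text
ou [0.53461019 0.05125194 0.021     ]
iu [0.53363596 0.04087477 0.021     ]
il [0.53275034 0.01972646 0.021     ]
ol [0.53166773 0.00947742 0.021     ]
mu [0.53389013 0.04609784 0.021     ]
ml [0.53231445 0.01436992 0.021     ]
[0.53310229 0.03023388 0.021     ]
-2.59075693895566
-2.4534400214636256
-2.5836012696786943
-2.8033606154316755
mark dir -92.84309491275413
toolyaw -2.384377160047275
block top ctr px [320.30414367 237.06897938]
```

View pics/w4n.png

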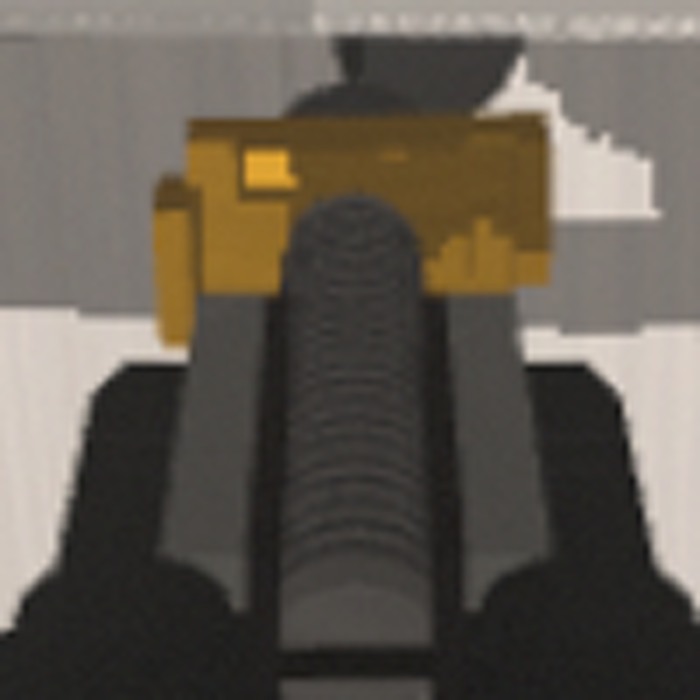

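Run:
```python
from h import *
for f,k in(("w3f","w3"),("w4","w4")):
    w=cv2.imread(f"pics/{f}.png");d=np.load(k+".npz");po=(d["p"],d["R"])
    h=cv2.cvtColor(w,cv2.COLOR_BGR2HSV);m=((h[...,0]>12)&(h[...,0]<32)&(h[...,1]>130)&(h[...,2]>40))
    m[:,:285]=0;m[:,360:]=0;m[:215]=0;m[265:]=0
    xs=np.arange(300,345);ys=np.array([np.argmax(m[:,x]) for x in xs]);ok=ys>0
    P=np.array([po[1].T@(onz("wrist",(x,y-.5),po[0][2]-.2093,po)-po[0]) for x,y in zip(xs[ok],ys[ok])])*1000
    c=np.polyfit(P[:,0],P[:,2],1);r=P[:,2]-np.polyval(c,P[:,0]);g=abs(r)<1;c=np.polyfit(P[g,0],P[g,2],1)
    print(f,ys, np.degrees(np.arctan(c[0])),c[1])
```

```text
w3f [222 222 222 222 222 222 222 222 222 222 222 222 222 222 222 222 222 222
 222 222 222 222 222 222 222 222 222 222 222 222 222 222 222 222 222 222
 222 222 222 222 222 222 222 222 222] 0.0007594881204583625 6.9860150975385045
w4 [222 222 222 222 222 222 222 222 222 222 222 222 222 222 222 222 222 222
 222 222 222 222 222 222 222 222 222 222 222 222 222 222 222 222 222 222
 222 222 222 222 222 222 222 222 222] 0.0009048340789113748 6.979955467547974
```

Run:
```python
from h import *
d=np.load("w4.npz");po=(d["p"],d["R"])
q=lambda x,y,z:proj("wrist",po[0]+po[1]@np.array([x,y,z])/1000,po)
for n,a in dict(end=(0,141.3,0),endup=(0,141.3,6),base=(0,201.3,0),basetop=(0,201.3,6),bl=(-17.5,209.3,9.5),br=(17.5,209.3,9.5),bt=(0,201.3,9.5)).items(): print(n,q(*a))
w=cv2.imread("pics/w4.png");crop(w,290,270,350,320,10,"pics/w4e.png")
crop(cv2.imread("pics/w4.png"),280,212,362,262,9,"pics/w4b.png")
s=eyes.capture("side");crop(s,220,60,420,210,4,"pics/s4.png")
```

```text
end [320.30727321 295.29665259]
endup [320.30663353 284.11484347]
base [320.30414367 237.06897938]
basetop [320.30375394 228.08733587]
bl [292.27724188 217.72991388]
br [348.3293886  217.72778079]
bt [320.30353118 222.73911624]
```

View pics/w4e.png

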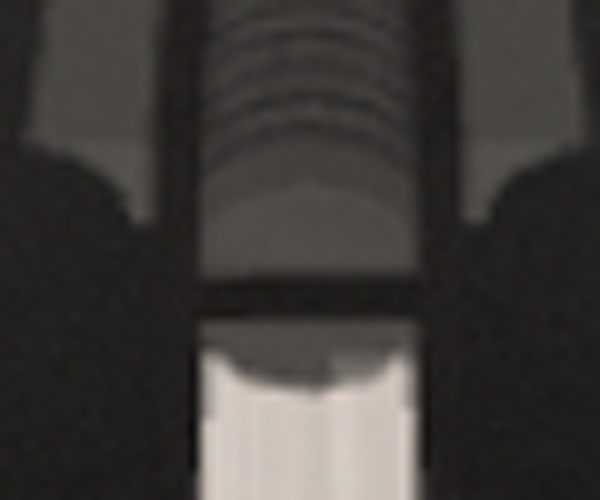

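View pics/w4b.png

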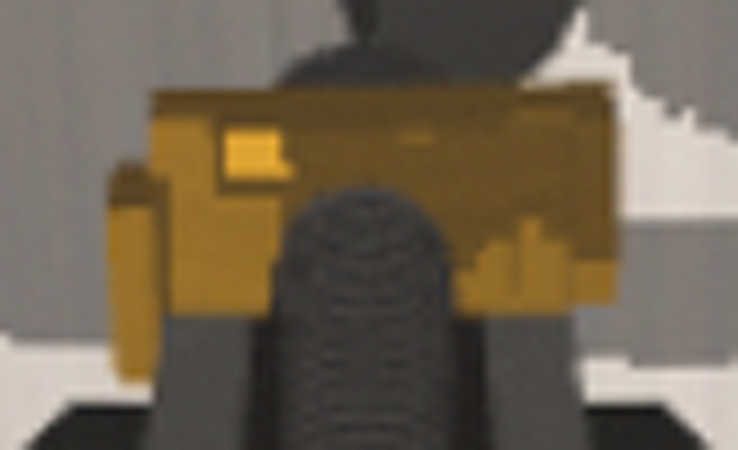

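View pics/s4.png

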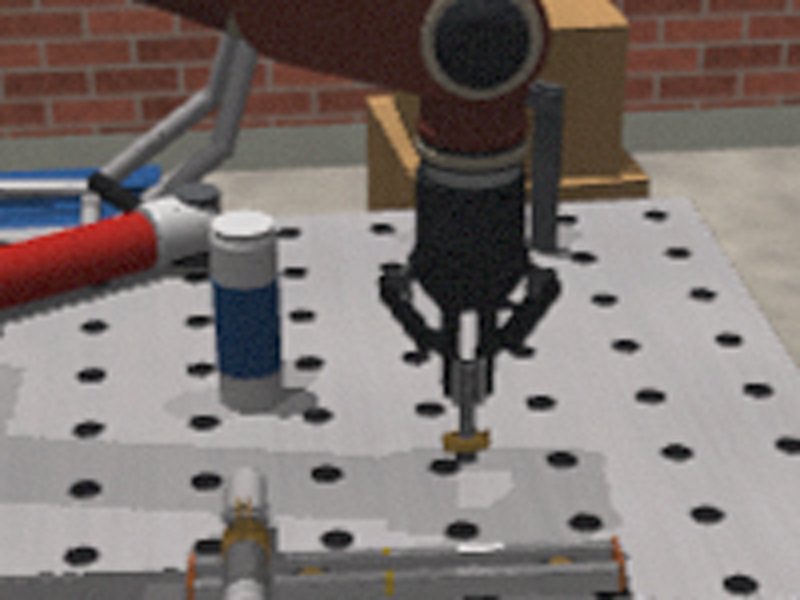

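Emit:
apply_moves(translation=[[-29,0,0.6],[-28.8,0,0.7],[0,20,0],[0,30,0],[0,20,0],[0,0,0],[0,0,0],[0,0,0]], angular=[[0,0.6,0],[0,0,0],[0,0,0],[0,0,0],[0,0,0],[0,0,0],[0,0,0],[0,0,0]])

```text
time_s: 8.12
tcp_pos: [0.534, 0.0331, 0.2631]
orientation: [[0.999, 0.003, 0.051], [-0.051, -0.0, 0.999], [0.003, -1.0, -0.0]]
contact_force: [0.8, 0.1, -0.2]
grip_width: 0.115
```

Run:
```python
from h import *
s=ctrl.read_state();p,R=pose();print(p,R.round(4),s["contact_force"])
im=eyes.capture("wrist");cv2.imwrite("pics/w5.png",im);np.savez("w5.npz",p=p,R=R)
crop(im,230,150,410,275,4.4,"pics/w5c.png")
t=eyes.capture("side");crop(t,250,110,410,230,5,"pics/s5.png")
```

```text
[0.53398919 0.03313957 0.26313035] [[ 9.987e-01  2.600e-03  5.070e-02]
 [-5.070e-02 -2.000e-04  9.987e-01]
 [ 2.600e-03 -1.000e+00 -0.000e+00]] [ 0.82925174  0.11187435 -0.17849593]
```

View pics/w5c.png

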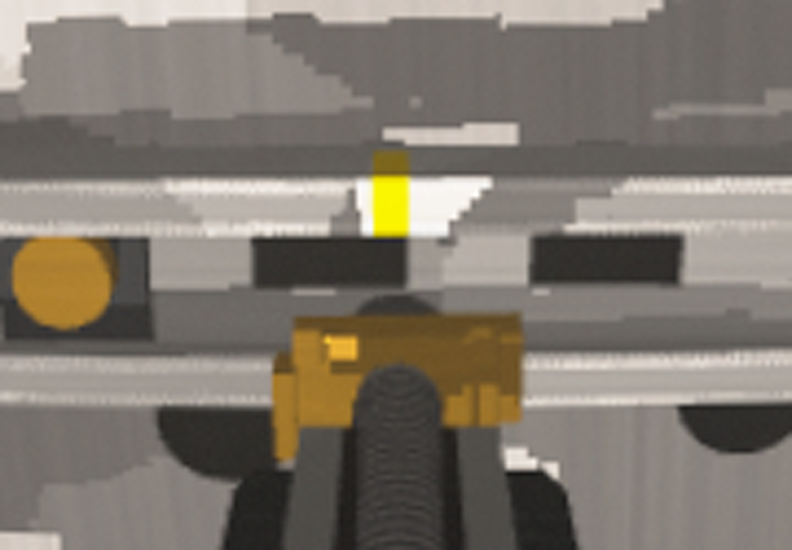

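View pics/s5.png

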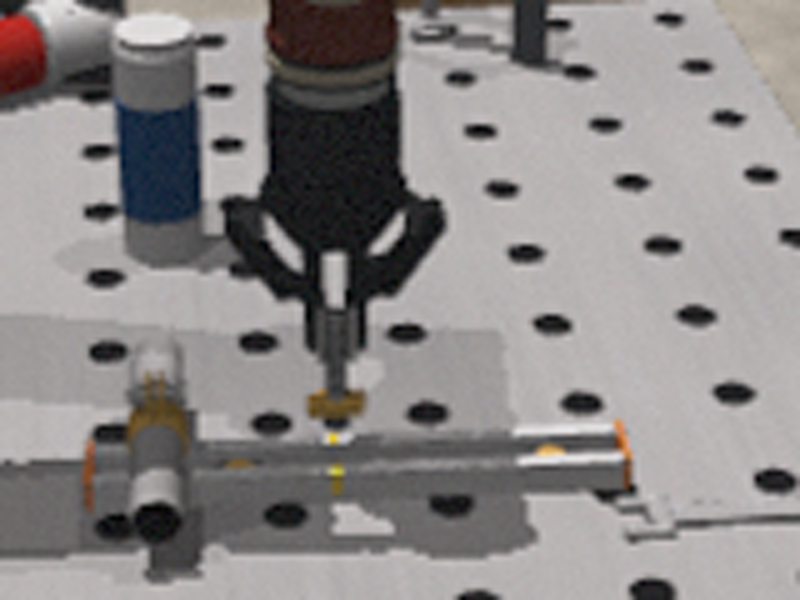

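```bash
cat >> h.py <<'E'
def tool(n,px,z,po): return po[1].T@(onz("wrist",px,z,po)-po[0])*1000
E
python3 - <<'E'
from h import *
d=np.load("w5.npz");po=(d["p"],d["R"])
C=lambda x,y,z=.021:tool("wrist",(230+(x+.5)/4.4-.5,150+(y+.5)/4.4-.5),z,po)
print("mark",C(391,206),"upper outer",C(391,177),"upper inner",C(391,236),C(100,237),C(700,233))
print("lower inner",C(150,354),C(650,350),"lower outer",C(100,403),C(700,402))
zb=po[0][2]-.2093
print("nut rear edge",C(300,318,zb),C(520,314,zb),"base front", C(399,366,zb+.008),"end?")
e=C(150,354)-C(650,350);print(np.degrees(np.arctan2(e[2],e[0])))
e=C(100,403)-C(700,402);print(np.degrees(np.arctan2(e[2],e[0])))
e=C(100,237)-C(700,233);print(np.degrees(np.arctan2(e[2],e[0])))
E
```

```text
mark [ -1.30031499 242.12717282  12.87572791] upper outer [ -1.29128447 242.12695306  17.82239417] upper inner [ -1.31021655 242.12740225   7.6864542 ] [-50.01025514 242.00229998   7.52251623] [ 50.37926925 242.26017032   8.13716845]
lower inner [-42.83177688 242.02178829 -13.79115124] [ 43.18772077 242.24274041 -13.14312347] lower outer [-52.51983609 241.99736981 -23.36326233] [ 52.94430795 242.26830455 -23.31274694]
nut rear edge [-14.09904651 209.2641406    6.71667919] [ 17.25083841 209.34465038   7.28718953] base front [6.74277305e-03 2.01300541e+02 2.87473124e+00] end?
-179.56837048629657
-179.97255637479037
-179.64920106546256
```

Emit:
apply_moves(translation=[[-1.2,0,0],[0,10,0],[0,10,0],[0,5,0],[0,0,0],[0,0,0],[0,0,0]], angular=[[0,0.5,0],[0,0,0],[0,0,0],[0,0,0],[0,0,0],[0,0,0],[0,0,0]])

```text
time_s: 9.1
tcp_pos: [0.5323, 0.0332, 0.2372]
orientation: [[0.998, 0.001, 0.059], [-0.059, -0.0, 0.998], [0.001, -1.0, 0.0]]
contact_force: [-0.1, -0.1, -1.2]
grip_width: 0.115
```

Run:
```python
from h import *
s=ctrl.read_state();p,R=pose();print(p,R.round(4),s["contact_force"],s["ft_torque"])
im=eyes.capture("wrist");cv2.imwrite("pics/w6.png",im);np.savez("w6.npz",p=p,R=R)
crop(im,250,170,390,270,5.5,"pics/w6c.png")
t=eyes.capture("side");crop(t,280,170,360,230,10,"pics/s6.png")
```

```text
[0.53229447 0.03324342 0.23716281] [[ 9.982e-01  9.000e-04  5.940e-02]
 [-5.940e-02 -0.000e+00  9.982e-01]
 [ 9.000e-04 -1.000e+00  0.000e+00]] [-0.11539014 -0.07821564 -1.17570022] [ 0.03629937 -0.03049235  0.01913218]
```

View pics/w6c.png

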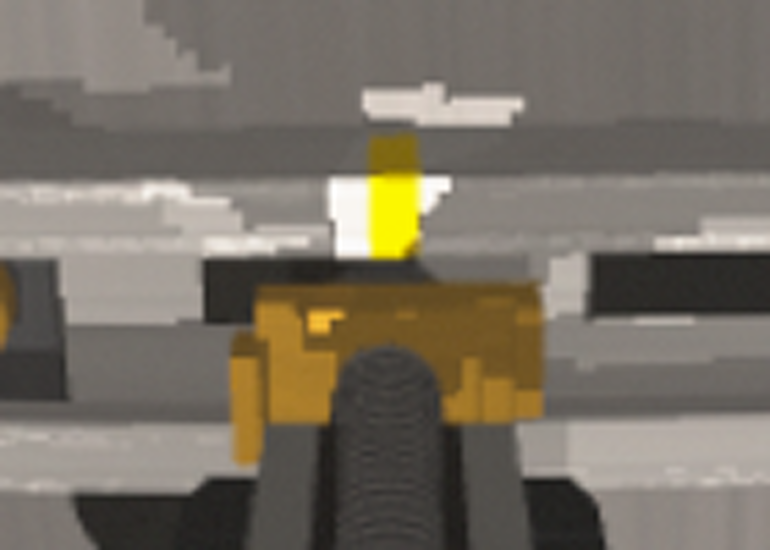

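View pics/s6.png

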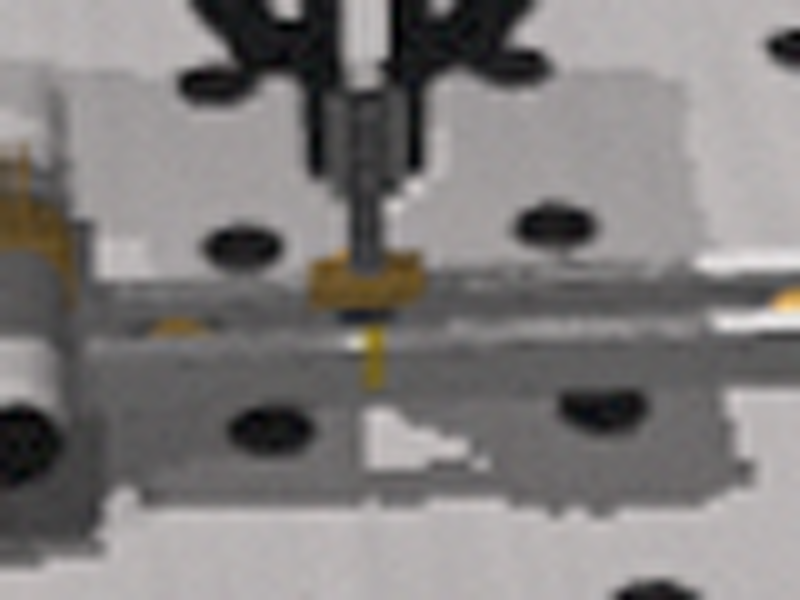

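Run:
```python
from h import *
d=np.load("w6.npz");po=(d["p"],d["R"])
C=lambda x,y,z=.021:tool("wrist",(250+(x+.5)/5.5-.5,170+(y+.5)/5.5-.5),z,po)
print("mark",C(395,215),"upper inner",C(60,258)[[0,2]],C(395,258)[[0,2]],C(700,250)[[0,2]])
print("outer",C(60,184)[[0,2]],C(700,178)[[0,2]])
print("lower inner",C(100,425)[[0,2]],C(680,414)[[0,2]],"lower outer",C(50,493)[[0,2]],C(700,486)[[0,2]])
zb=po[0][2]-.2093
print("nut rear edge",C(258,290,zb),C(540,285,zb),"base", C(390,347,zb+.008))
im=cv2.imread("pics/w6.png");h=cv2.cvtColor(im,cv2.COLOR_BGR2HSV)
```

```text
mark [  0.72796251 216.1638087   13.01722331] upper inner [-39.07524399   7.51639992] [0.73437895 7.63968303] [36.89325182  8.5224941 ]
outer [-38.45886502  16.82547108] [36.33383729 17.54360153]
lower inner [-35.67841216 -14.69444988] [ 35.89465614 -13.20420925] lower outer [-42.85072327 -24.55668623] [ 39.21120221 -23.48201088]
nut rear edge [-14.91610192 209.28751236   6.41067091] [ 17.25153883 209.31493984   7.00656176] base [1.3922882e-01 2.0130026e+02 2.9511421e+00]
```

Emit:
apply_moves(translation=[[0.7,0,0],[0,3,0],[0,3,0],[0,3,0],[0,3,0],[0,0,0],[0,0,0]], angular=[[0,0,0],[0,0,0],[0,0,0],[0,0,0],[0,0,0],[0,0,0],[0,0,0]])

```text
time_s: 10.07
tcp_pos: [0.5328, 0.0332, 0.2248]
orientation: [[0.998, 0.0, 0.059], [-0.059, 0.0, 0.998], [0.0, -1.0, 0.0]]
contact_force: [0.7, -0.3, -1.5]
grip_width: 0.111
```

Run:
```python
from h import *
for i in range(3):
    s=ctrl.read_state();p,R=pose();print(p,s["contact_force"],s["ft_torque"])
    im=eyes.capture("wrist")
cv2.imwrite("pics/w7.png",im);np.savez("w7.npz",p=p,R=R)
crop(im,250,170,390,270,5.5,"pics/w7c.png")
```

```text
[0.53281048 0.03321763 0.22476412] [ 0.73895262 -0.28295887 -1.51302634] [ 0.05330196 -0.00585534 -0.0353814 ]
[0.53282663 0.03319428 0.2248158 ] [ 0.65758237 -0.10465504 -1.14034696] [-0.0296991  -0.04526977  0.03004464]
[0.53284772 0.03321057 0.22486654] [-0.24985039 -0.44953087 -1.65368797] [ 0.02933103 -0.04087019 -0.01788204]
```

View pics/w7c.png

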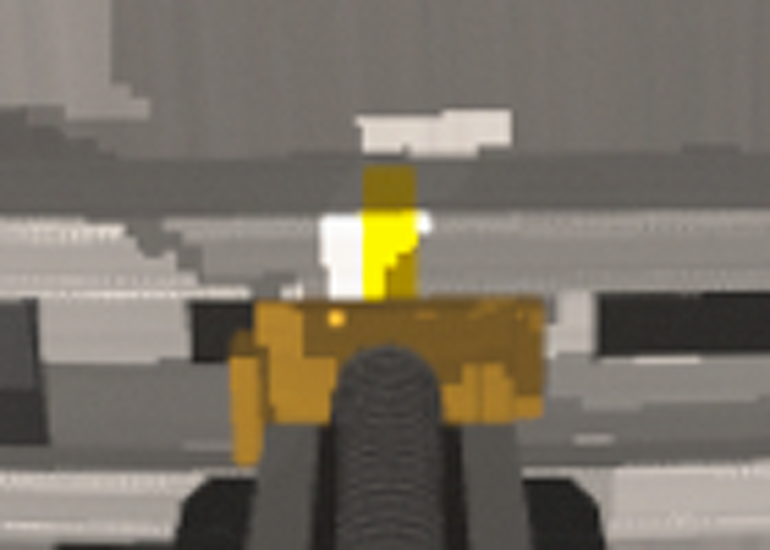

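Emit:
apply_moves(translation=[[0,1.5,0],[0,1.5,0],[0,1.5,0],[0,1.5,0],[0,1,0],[0,0,0],[0,0,0]], angular=[[0,0,0],[0,0,0],[0,0,0],[0,0,0],[0,0,0],[0,0,0],[0,0,0]])

```text
time_s: 11.1
tcp_pos: [0.5332, 0.0332, 0.219]
orientation: [[0.998, 0.0, 0.059], [-0.059, -0.0, 0.998], [0.0, -1.0, -0.0]]
contact_force: [-3.6, 0.1, 7.7]
grip_width: 0.11
```

Emit:
apply_moves(translation=[[0,1.0,0],[0,1.0,0],[0,1,0],[0,0,0],[0,0,0]], angular=[[0,0,0],[0,0,0],[0,0,0],[0,0,0],[0,0,0]])

```text
time_s: 11.72
tcp_pos: [0.5333, 0.0332, 0.2168]
orientation: [[0.998, -0.0, 0.059], [-0.059, -0.0, 0.998], [-0.0, -1.0, -0.0]]
contact_force: [-5.9, 0.6, 12.8]
grip_width: 0.111
```

Run:
```python
from h import *
for i in range(4):
    s=ctrl.read_state();p,R=pose();print(p,s["contact_force"],s["ft_torque"])
    im=eyes.capture("wrist")
cv2.imwrite("pics/w8.png",im)
crop(im,250,170,390,310,4.2,"pics/w8c.png")
t=eyes.capture("side");crop(t,280,170,360,230,10,"pics/s8.png")
```

```text
[0.53332732 0.0332265  0.21683324] [-5.86983025  0.62565    12.80420948] [ 0.03403937  1.18736991 -0.00231986]
[0.5333507  0.03319629 0.21684738] [-6.02331708  0.37000594 12.58354753] [-0.00497431  1.20444075 -0.01339715]
[0.53333571 0.03323713 0.2168446 ] [-5.69196779  1.2020708  13.0175883 ] [0.06776696 1.16803141 0.05582919]
[0.53333718 0.03320858 0.21684293] [-5.09770645  0.67467397 12.27420124] [6.66714204e-04 1.20050163e+00 3.23971335e-02]
```

View pics/w8c.png

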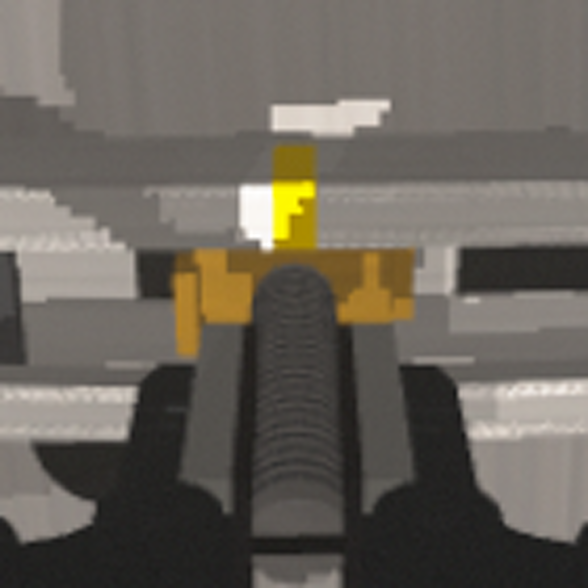

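View pics/s8.png

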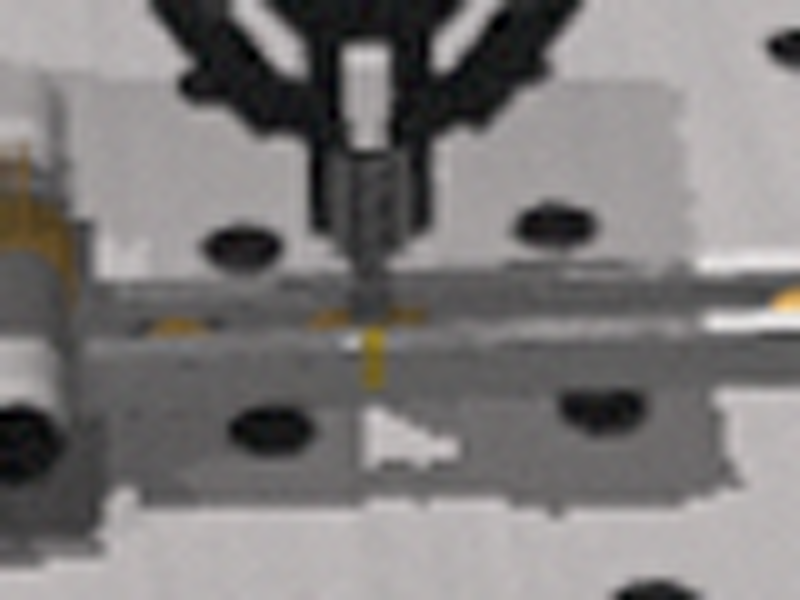

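Emit:
apply_moves(translation=[[-0.3,0.7,0],[-0.3,0.7,0],[0,0,0],[0,0,0]], angular=[[0,0,0],[0,0,0],[0,0,0],[0,0,0]])

```text
time_s: 12.48
tcp_pos: [0.5331, 0.0332, 0.216]
orientation: [[0.998, 0.001, 0.059], [-0.059, -0.0, 0.998], [0.001, -1.0, -0.0]]
contact_force: [-6.5, -0.7, 14.8]
grip_width: 0.113
```

Emit:
apply_moves(translation=[[0,0.3,0],[0,0,0],[0,0,0],[0,0,0],[0,0,0],[0,0,0],[0,0,0]], angular=[[0,3,0],[0,5,0],[0,6,0],[0,6,0],[0,6,0],[0,4,0],[0,0,0]])

```text
time_s: 13.35
tcp_pos: [0.5341, 0.033, 0.2165]
orientation: [[0.835, 0.006, 0.551], [-0.551, -0.001, 0.835], [0.005, -1.0, 0.003]]
contact_force: [-2.0, -0.1, 13.3]
grip_width: 0.112
```

Run:
```python
from h import *
s=ctrl.read_state();p,R=pose();print(p,s["contact_force"],s["ft_torque"],np.degrees(np.arctan2(R[1,0],R[0,0])))
im=eyes.capture("wrist")
cv2.imwrite("pics/w9.png",im)
crop(im,250,170,390,310,4.2,"pics/w9c.png")
```

```text
[0.5340657  0.03304348 0.21651917] [-1.99748476 -0.13985665 13.32073012] [-0.07037699  0.45073024 -0.03170695] -33.42480953746863
```

View pics/w9c.png

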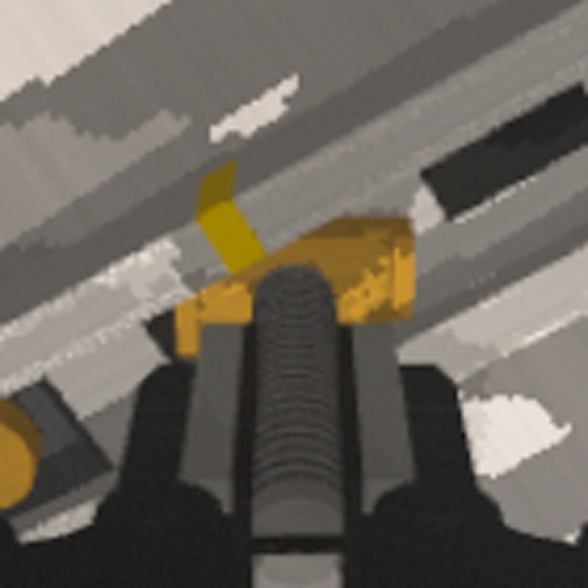

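Emit:
apply_moves(translation=[[0,0.6,0],[-0.5,0.2,-0.3],[0,0,0]], angular=[[0,0,0],[0,0,0],[0,0,0]])

```text
time_s: 13.78
tcp_pos: [0.5338, 0.033, 0.2161]
orientation: [[0.835, 0.007, 0.551], [-0.551, -0.001, 0.835], [0.006, -1.0, 0.003]]
contact_force: [-1.6, -0.3, 13.8]
grip_width: 0.11
```

Emit:
apply_moves(translation=[[0,0.6,0],[0,0,0],[0,0,0],[0,0,0],[0,0,0],[0,0,0]], angular=[[0,0,0],[0,4,0],[0,6,0],[0,6,0],[0,4,0],[0,0,0]])

```text
time_s: 14.52
tcp_pos: [0.5341, 0.0329, 0.2159]
orientation: [[0.596, 0.008, 0.803], [-0.803, -0.001, 0.596], [0.006, -1.0, 0.006]]
contact_force: [-1.3, -0.8, 14.4]
grip_width: 0.113
```

Run:
```python
from h import *
s=ctrl.read_state();p,R=pose();print(p,s["contact_force"],s["ft_torque"],np.degrees(np.arctan2(R[1,0],R[0,0])),R.round(4))
```

```text
[0.53408016 0.03292004 0.21588819] [-1.28922892 -0.81907282 14.40268645] [-0.21560595  0.2427176  -0.05769785] -53.41954174336465 [[ 0.5959  0.008   0.803 ]
 [-0.803  -0.0013  0.596 ]
 [ 0.0058 -1.      0.0056]]
```

Emit:
apply_moves(translation=[[0,0.3,0],[0,0,0],[0,0,0],[0,0,0],[0,0,0],[0,0,0],[0,0,0],[0,0,0],[0,0,0]], angular=[[0,4,0],[0,6,0],[0,6,0],[0,6,0],[0,6,0],[0,6,0],[0,4,0],[0,2.2,0],[0,0,0]])

```text
time_s: 15.65
tcp_pos: [0.5341, 0.0324, 0.2157]
orientation: [[-0.063, 0.008, 0.998], [-0.998, -0.003, -0.063], [0.003, -1.0, 0.008]]
contact_force: [-1.2, -2.6, 15.8]
grip_width: 0.114
```

Run:
```python
from h import *
s=ctrl.read_state();p,R=pose();print(p,s["contact_force"],s["ft_torque"],np.degrees(np.arctan2(R[1,0],R[0,0])),R.round(4))
im=eyes.capture("wrist")
cv2.imwrite("pics/w10.png",im);np.savez("w10.npz",p=p,R=R)
crop(im,250,170,390,310,4.2,"pics/w10c.png")
t=eyes.capture("side");crop(t,280,170,360,230,10,"pics/s10.png")
```

```text
[0.53408967 0.03242638 0.21566643] [-1.23036594 -2.55775869 15.81403893] [-0.74472105  0.41721444  0.0236601 ] -93.58660591278813 [[-0.0626  0.0077  0.998 ]
 [-0.998  -0.0031 -0.0625]
 [ 0.0026 -1.      0.0079]]
```

View pics/w10c.png

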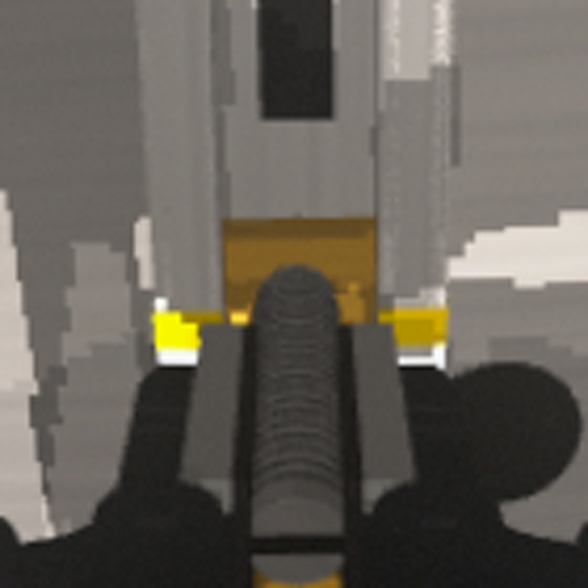

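View pics/s10.png

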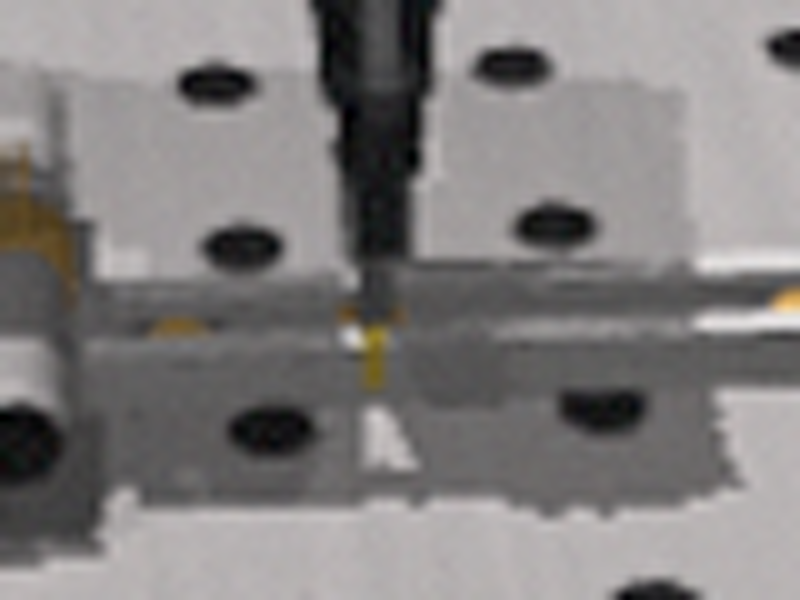

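Run:
```python
from h import *
d=np.load("w10.npz");po=(d["p"],d["R"])
C=lambda x,y,z=.021:tool("wrist",(250+(x+.5)/4.2-.5,170+(y+.5)/4.2-.5),z,po)
crop(cv2.imread("pics/w10.png"),275,225,365,265,8,"pics/w10d.png")
zb=po[0][2]-.2093
print("rear edge",C(300,219,zb),"base top",C(296,265,zb+.008))
for a,b in [((225,100),(222,310)),((380,100),(378,310)),((455,60),(447,350)),((138,20),(155,330))]:
    v=C(*a)-C(*b);print(np.degrees(np.arctan2(v[0],v[2])),C(*a)[[0,2]],C(*b)[[0,2]])
```

```text
rear edge [  1.52317212 209.37391004   7.9316259 ] base top [  0.92662543 201.34147929   4.05948158]
1.8914882028293702 [-8.48996223 30.99868293] [-9.51045861  0.09767437]
-0.7512396032023893 [12.09197986 30.97929448] [12.49744749  0.05673347]
-0.8959939149703321 [21.93974787 36.50638644] [22.61196398 -6.47605521]
-0.7455643416721474 [-19.74394489  41.97126062] [-19.15674494  -3.15184633]
```

View pics/w10d.png

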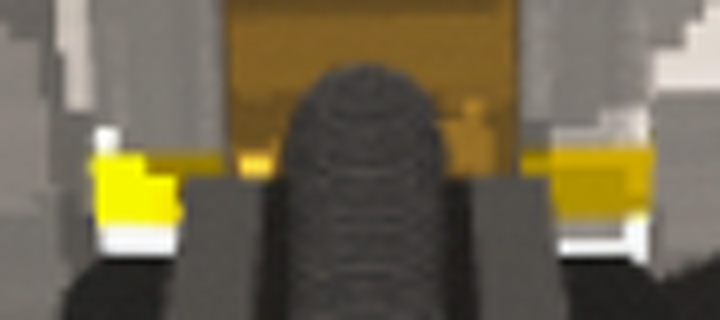

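Run:
```python
from h import *
d=np.load("w10.npz");po=(d["p"],d["R"])
C=lambda x,y,z=.021:tool("wrist",(275+(x+.5)/8-.5,225+(y+.5)/8-.5),z,po)
print(C(130,187),C(600,181),C(130,152)-C(130,222))
zb=po[0][2]-.2093+.008
print(zb,C(365,62,zb))
```

```text
[-16.56788194 194.60618533  -2.95578702] [ 18.51892681 194.70214668  -2.50884899] [0.22821478 0.04708528 5.88559491]
0.014366429048460937 [  0.9826287  201.34373676   4.32663278]
```

Emit:
apply_moves(translation=[[0.3,0,-0.6],[0.3,0,-0.6],[0,0,0],[0,-0.7,0],[0,-0.7,0],[0,-0.7,0],[0,-0.7,0],[0,0,0],[0,0,0]], angular=[[0,0,0],[0,0,0],[0,0,0],[0,0,0],[0,0,0],[0,0,0],[0,0,0],[0,0,0],[0,0,0]])

```text
time_s: 16.88
tcp_pos: [0.5331, 0.0322, 0.218]
orientation: [[-0.063, 0.01, 0.998], [-0.998, -0.002, -0.063], [0.001, -1.0, 0.01]]
contact_force: [1.8, -1.8, 10.7]
grip_width: 0.109
```

Run:
```python
from h import *
s=ctrl.read_state();p,R=pose();print(p,s["contact_force"],s["ft_torque"],np.degrees(np.arctan2(R[1,0],R[0,0])),R.round(4))
im=eyes.capture("wrist")
cv2.imwrite("pics/w11.png",im);np.savez("w11.npz",p=p,R=R)
crop(im,275,205,365,265,8,"pics/w11c.png")
```

```text
[0.53306468 0.03216056 0.21799998] [ 1.78211557 -1.80908251 10.71990551] [-0.44177011 -0.38293552  0.00490778] -93.59701004053909 [[-0.0627  0.0099  0.998 ]
 [-0.998  -0.002  -0.0627]
 [ 0.0014 -0.9999  0.01  ]]
```

View pics/w11c.png

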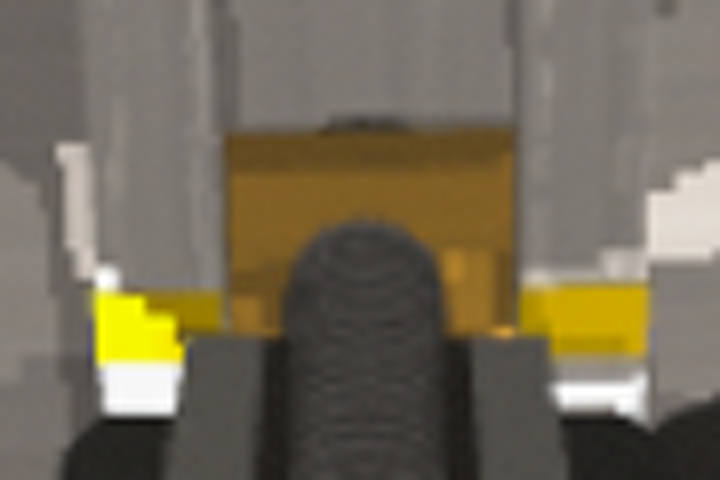

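Run:
```python
from h import *
d=np.load("w11.npz");po=(d["p"],d["R"])
C=lambda x,y,z=.021:tool("wrist",(275+(x+.5)/8-.5,205+(y+.5)/8-.5),z,po)
print(C(130,327),C(600,319))
zb=po[0][2]-.2093
print(zb,C(365,220,zb+.008),C(365,130,zb))
print("slot",C(230,110),C(514,110),C(95,300),C(648,300))
```

```text
[-16.75286797 196.96174746  -2.4692819 ] [ 18.69310513 197.01804758  -1.82881976]
0.008699979352380455 [  0.98199227 201.35659246   4.48869764] [  0.98428232 209.3978156    8.56611163]
slot [ -8.82566623 197.14936596  15.16077148] [ 11.81333016 197.17822728  15.1420129 ] [-19.31549844 196.98061038  -0.22434732] [ 22.27047547 197.03863638  -0.27486462]
```

Emit:
apply_moves(translation=[[0.2,0,0.6],[0.2,0,0.6],[0,-0.5,0],[0,-0.5,0],[0,-0.5,0],[0,0,0],[0,0,0]], angular=[[-0.3,0,0],[-0.3,0,0],[0,0,0],[0,0,0],[0,0,0],[0,0,0],[0,0,0]])

```text
time_s: 17.8
tcp_pos: [0.5344, 0.0319, 0.2191]
orientation: [[-0.063, 0.001, 0.998], [-0.998, -0.001, -0.063], [0.001, -1.0, 0.001]]
contact_force: [4.7, -0.5, 6.4]
grip_width: 0.114
```

```bash
cat > m.py <<'E'
from h import *
import sys
s=ctrl.read_state();p,R=pose();print(p,s["contact_force"],s["ft_torque"],np.degrees(np.arctan2(R[1,0],R[0,0])),R.round(4))
im=eyes.capture("wrist");n=sys.argv[1]
cv2.imwrite(f"pics/{n}.png",im);np.savez(n+".npz",p=p,R=R)
crop(im,275,205,365,265,8,f"pics/{n}c.png")
E
python3 m.py w12
```

```text
[0.534422   0.03188506 0.219133  ] [ 4.72964781 -0.52455583  6.4166284 ] [-0.21530773 -1.02552946 -0.02772215] -93.61011070793411 [[-6.30e-02  1.30e-03  9.98e-01]
 [-9.98e-01 -6.00e-04 -6.30e-02]
 [ 5.00e-04 -1.00e+00  1.30e-03]]
```

View pics/w12c.png

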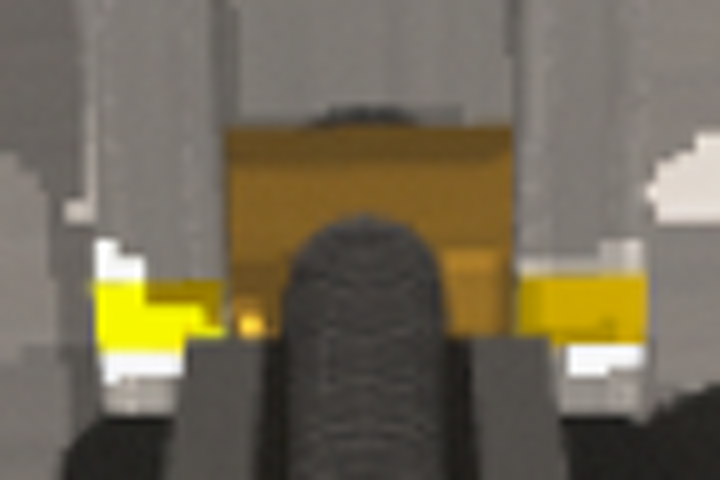

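```bash
cat > q.py <<'E'
from h import *
import sys
n=sys.argv[1];l,r,b,e=map(float,sys.argv[2:6]);d=np.load(n+".npz");po=(d["p"],d["R"])
C=lambda x,y,z=.021:tool("wrist",(275+(x+.5)/8-.5,205+(y+.5)/8-.5),z,po)
m=(C(130,l)+C(600,r))/2;zb=po[0][2]-.2093
B=C(365,b,zb+.008);E=C(365,e,zb)
print("mark",m[2],"tilt",C(600,r)[2]-C(130,l)[2],"nut z",B[2]-6,E[2]-9.5,"nut x",B[0],"outer edges mid",(C(94,300)+C(647,300))[0]/2,"slot mid",(C(230,150)+C(514,150))[0]/2)
E
python3 q.py w12 316 308 215 127; python3 q.py w11 327 319 220 130
```

```text
mark -1.7949988453267074 tilt 0.6606044875575197 nut z -1.0783182991083562 -0.650907882285626 nut x 0.9811115862795945 outer edges mid 1.40133383314976 slot mid 1.4982277424649393
mark -2.1547578454949035 tilt 0.6402695026316738 nut z -1.5169614597344703 -0.9395065138253429 nut x 0.98104178510651 outer edges mid 1.4006508743340529 slot mid 1.4955407524111015
```

Emit:
apply_moves(translation=[[0.2,0,-0.6],[0.2,0,-0.6],[0,0,0],[0,-0.5,0],[0,-0.5,0],[0,0,0],[0,0,0]], angular=[[0,0,0],[0,0,0],[0,0,0],[0,0,0],[0,0,0],[0,0,0],[0,0,0]])

```text
time_s: 18.73
tcp_pos: [0.5334, 0.0317, 0.2193]
orientation: [[-0.063, 0.004, 0.998], [-0.998, 0.0, -0.063], [-0.0, -1.0, 0.004]]
contact_force: [10.7, 0.2, -1.7]
grip_width: 0.113
```

```bash
python3 m.py w13
```

```text
[0.53336803 0.03168307 0.21928394] [10.70153244  0.21515183 -1.71318949] [-0.00353668 -2.01667369  0.03194418] -93.62549203356467 [[-6.32e-02  3.60e-03  9.98e-01]
 [-9.98e-01  0.00e+00 -6.32e-02]
 [-3.00e-04 -1.00e+00  3.60e-03]]
```

View pics/w13c.png

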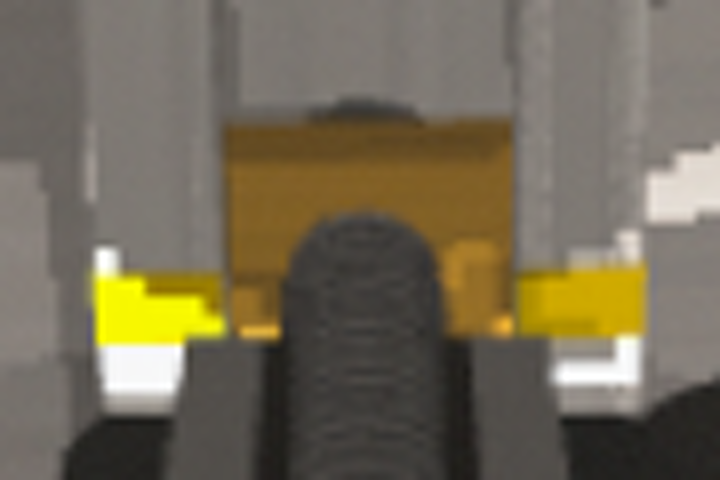

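```bash
python3 q.py w13 308 301 211 119
```

```text
mark -1.231149928950992 tilt 0.5878116588207469 nut z -0.7503558221166298 0.01560561681771766 nut x 0.980756288055406 outer edges mid 1.3992609573555495 slot mid 1.4978583130493073
```

Emit:
apply_moves(translation=[[0,0.7,0],[0,0.6,0],[0,0,-0.3],[0,0,0],[0,0,0]], angular=[[0,0,0],[0,0,0],[0,0,0],[0,0,0],[0,0,0]])

```text
time_s: 19.4
tcp_pos: [0.5332, 0.0317, 0.2191]
orientation: [[-0.063, 0.003, 0.998], [-0.998, -0.0, -0.063], [-0.0, -1.0, 0.003]]
contact_force: [5.5, -0.3, 5.9]
grip_width: 0.115
```

```bash
python3 m.py w14
```

```text
[0.53323075 0.03168077 0.21909563] [ 5.53028229 -0.27143716  5.94457148] [-0.0294254  -1.30884072  0.01066916] -93.62335152740292 [[-6.32e-02  2.80e-03  9.98e-01]
 [-9.98e-01 -1.00e-04 -6.32e-02]
 [-1.00e-04 -1.00e+00  2.80e-03]]
```

View pics/w14c.png

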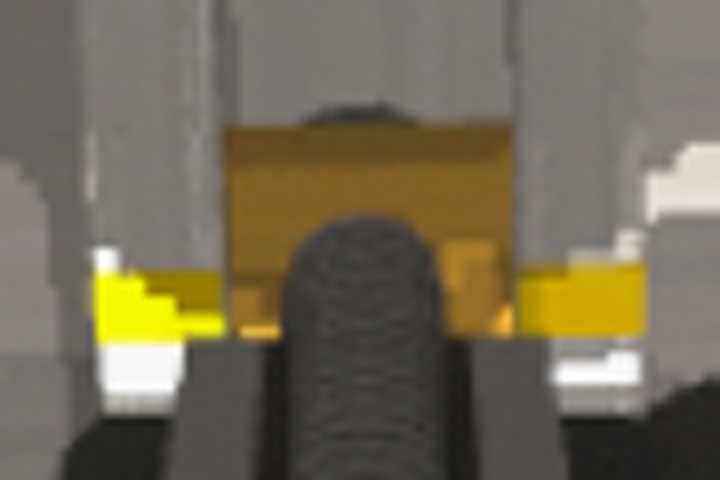

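Emit:
apply_moves(translation=[[0,-0.5,0.2],[0,-0.5,0],[0,-0.5,0],[0,-0.5,0],[0,0,0],[0,0,0]], angular=[[0,0,0],[0,0,0],[0,0,0],[0,0,0],[0,0,0],[0,0,0]])

```text
time_s: 20.2
tcp_pos: [0.5329, 0.0317, 0.2193]
orientation: [[-0.063, 0.003, 0.998], [-0.998, 0.0, -0.063], [-0.0, -1.0, 0.003]]
contact_force: [10.5, 0.3, -3.6]
grip_width: 0.114
```

Emit:
apply_moves(translation=[[0,0,0.5],[0,0,0.5],[0,-0.5,0],[0,-0.5,0],[0,0,0]], angular=[[0,0,0],[0,0,0],[0,0,0],[0,0,0],[0,0,0]])

```text
time_s: 20.82
tcp_pos: [0.5334, 0.0317, 0.2194]
orientation: [[-0.063, 0.001, 0.998], [-0.998, 0.0, -0.063], [-0.0, -1.0, 0.001]]
contact_force: [10.0, 0.9, -6.3]
grip_width: 0.115
```

Emit:
apply_moves(translation=[[0,-0.5,0.5],[0,-0.5,0.5],[0,-0.5,0.5],[0,0,0.4],[0,0,0],[0,0,0]], angular=[[0,0,0],[0,0,0],[0,0,0],[0,0,0],[0,0,0],[0,0,0]])

```text
time_s: 21.58
tcp_pos: [0.5343, 0.0316, 0.2194]
orientation: [[-0.063, -0.003, 0.998], [-0.998, 0.0, -0.063], [-0.0, -1.0, -0.003]]
contact_force: [8.4, -1.0, -9.8]
grip_width: 0.112
```

Emit:
apply_moves(translation=[[0,-0.5,0],[0,-0.5,0],[0,-0.5,0],[0,0,0],[0,0,0]], angular=[[0.15,0,0],[0.15,0,0],[0.1,0,0],[0,0,0],[0,0,0]])

```text
time_s: 22.2
tcp_pos: [0.5335, 0.0317, 0.2194]
orientation: [[-0.063, 0.001, 0.998], [-0.998, 0.0, -0.063], [-0.0, -1.0, 0.001]]
contact_force: [9.6, -0.7, -13.7]
grip_width: 0.113
```

```bash
python3 m.py w15
```

```text
[0.53348736 0.03168346 0.21942833] [  9.63639036  -0.68629144 -13.70405296] [-0.11312603 -1.8083395   0.04156089] -93.62151878453354 [[-6.32e-02  1.10e-03  9.98e-01]
 [-9.98e-01  1.00e-04 -6.32e-02]
 [-2.00e-04 -1.00e+00  1.10e-03]]
```

View pics/w15c.png

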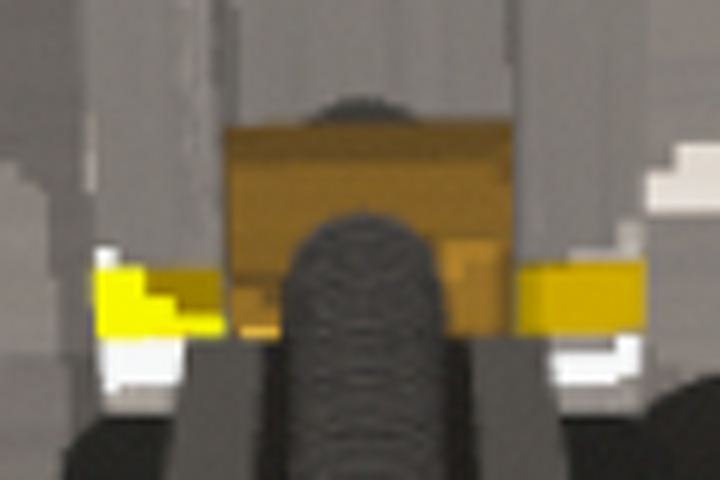

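Emit:
apply_moves(translation=[[0,-0.5,0.3],[0,-0.5,0.2],[0,-0.5,0],[0,0,0],[0,0,0],[0,0,0]], angular=[[0,0,0],[0,0,0],[0,0,0],[0,0,0],[0,0,0],[0,0,0]])

```text
time_s: 23.0
tcp_pos: [0.5335, 0.0316, 0.2195]
orientation: [[-0.063, 0.0, 0.998], [-0.998, 0.0, -0.063], [-0.0, -1.0, 0.0]]
contact_force: [11.1, -0.4, -19.9]
grip_width: 0.111
```

Emit:
apply_moves(translation=[[0,0.4,0.3],[0,0,0],[0,0,0],[0,0,0],[0,0,0]], angular=[[0,0,0],[0,0,0],[0,0,0],[0,0,0],[0,0,0]])

```text
time_s: 23.62
tcp_pos: [0.5337, 0.0316, 0.2195]
orientation: [[-0.063, -0.001, 0.998], [-0.998, 0.0, -0.063], [-0.0, -1.0, -0.001]]
contact_force: [10.1, -0.6, -17.0]
grip_width: 0.116
```

Emit:
apply_moves(translation=[[0,0,0],[0,0,0],[0,0,0],[0,0,0],[0,0,0],[0,0,0]], angular=[[0,0,0],[0,0,0],[0,0,0],[0,0,0],[0,0,0],[0,0,0]])

```text
time_s: 24.38
tcp_pos: [0.5337, 0.0317, 0.2195]
orientation: [[-0.063, -0.001, 0.998], [-0.998, 0.0, -0.063], [-0.0, -1.0, -0.001]]
contact_force: [9.8, 0.5, -17.0]
grip_width: 0.109
```

Emit:
apply_moves(translation=[[0,0.7,0],[0,0.7,0],[0,0.7,0],[0,0.7,0],[0,0,0],[0,0,0]], angular=[[0,0,0],[0,0,0],[0,0,0],[0,0,0],[0,0,0],[0,0,0]])

```text
time_s: 25.12
tcp_pos: [0.5343, 0.0317, 0.2194]
orientation: [[-0.063, -0.001, 0.998], [-0.998, 0.0, -0.063], [0.0, -1.0, -0.001]]
contact_force: [6.0, -0.2, -6.9]
grip_width: 0.115
```

Emit:
apply_moves(translation=[[0,0.7,0.2],[0,0.7,0.2],[0,0,0.2],[0,0,0],[0,0,0]], angular=[[0,0,0],[0,0,0],[0,0,0],[0,0,0],[0,0,0]])

```text
time_s: 25.75
tcp_pos: [0.535, 0.0316, 0.2192]
orientation: [[-0.063, -0.002, 0.998], [-0.998, 0.0, -0.063], [0.0, -1.0, -0.002]]
contact_force: [0.8, 0.3, 6.2]
grip_width: 0.112
```

```bash
python3 m.py w16; python3 q.py w15 303 298 210 121
```

```text
[0.53496155 0.03164611 0.21919635] [0.79410517 0.32681009 6.16215204] [-0.05698072 -0.21955615  0.01449492] -93.60615536257899 [[-6.29e-02 -2.30e-03  9.98e-01]
 [-9.98e-01  0.00e+00 -6.29e-02]
 [ 1.00e-04 -1.00e+00 -2.30e-03]]
mark -0.9685236817508966 tilt 0.4167648394794833 nut z -0.6648786620586904 -0.14653838423100396 nut x 0.9807077463894777 outer edges mid 1.399823703550119 slot mid 1.4982511919506933
```

View pics/w16c.png

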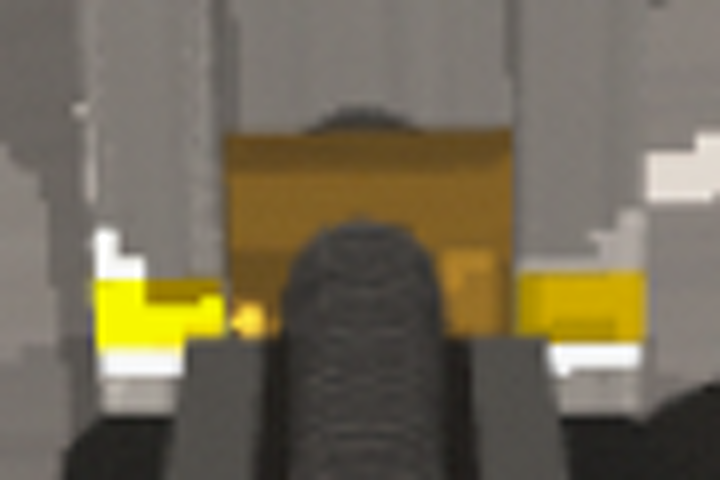

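```bash
python3 q.py w16 315 307 218 131
```

```text
mark -1.74747645476533 tilt 0.6691135405358659 nut z -1.3227318273102862 -0.9785935317743224 nut x 0.9805837963760159 outer edges mid 1.399940783750786 slot mid 1.497565137176621
```

Emit:
apply_moves(translation=[[0,-0.4,0],[0,0,0],[0,0,0]], angular=[[0,0,0],[0,0,0],[0,0,0]])

```text
time_s: 26.18
tcp_pos: [0.5349, 0.0316, 0.2192]
orientation: [[-0.063, -0.002, 0.998], [-0.998, 0.0, -0.063], [0.0, -1.0, -0.002]]
contact_force: [1.2, -0.9, 5.6]
grip_width: 0.117
```

Emit:
apply_moves(translation=[[0,0,0],[0,0,0],[0,0,0],[0,0,0],[0,0,0],[0,0,0]], angular=[[0,0,0],[0,0,0],[0,0,0],[0,0,0],[0,0,0],[0,0,0]], jaw=0.4)

```text
time_s: 26.92
tcp_pos: [0.5346, 0.0317, 0.2186]
orientation: [[-0.063, -0.003, 0.998], [-0.998, 0.0, -0.063], [0.0, -1.0, -0.003]]
contact_force: [-1.0, -1.0, 0.3]
grip_width: 0.598
```

Emit:
apply_moves(translation=[[0,-5,0],[0,-15,0],[0,-30,0],[0,-40,0],[0,-30,0],[0,0,0],[0,0,0]], angular=[[0,0,0],[0,0,0],[0,0,0],[0,0,0],[0,0,0],[0,0,0],[0,0,0]])

```text
time_s: 27.8
tcp_pos: [0.5347, 0.0317, 0.3384]
orientation: [[-0.063, -0.004, 0.998], [-0.998, 0.0, -0.063], [-0.0, -1.0, -0.004]]
contact_force: [-0.9, 0.2, -0.3]
grip_width: 0.599
```

Run:
```python
from h import *
p,R=pose();print(p,ctrl.read_state()["contact_force"])
im=eyes.capture("wrist");cv2.imwrite("pics/w17.png",im);np.savez("w17.npz",p=p,R=R)
crop(im,260,140,380,240,6.5,"pics/w17c.png")
t=eyes.capture("side");crop(t,280,140,380,230,8,"pics/s17.png")
```

```text
[0.53470033 0.03166337 0.33835979] [-0.90454737  0.19582699 -0.27288649]
```

View pics/w17c.png

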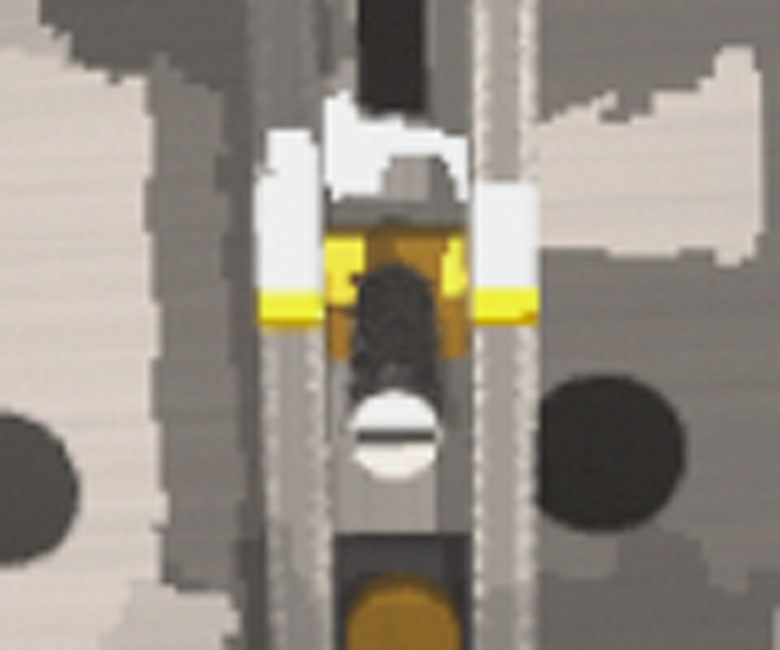

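View pics/s17.png

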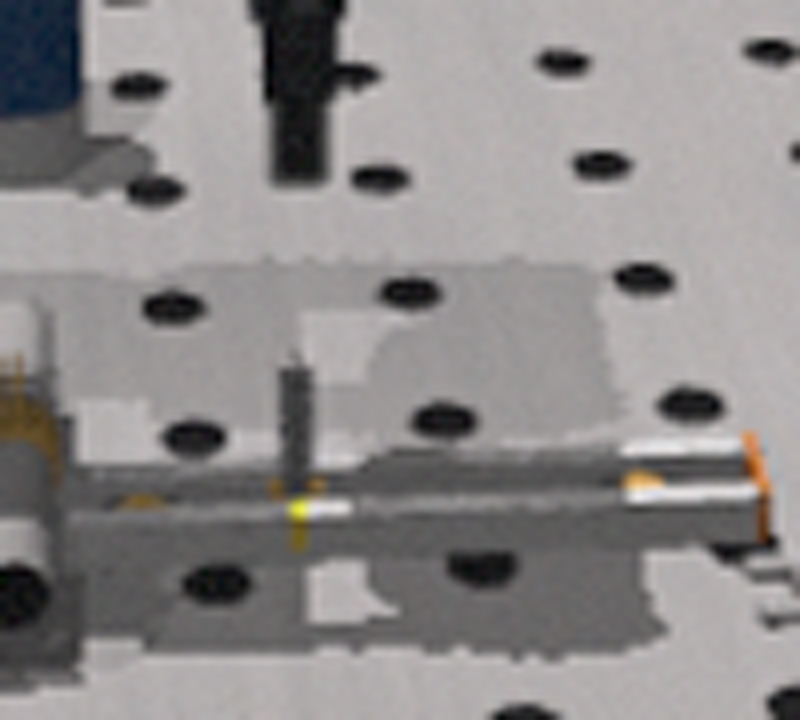

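Run:
```python
from h import *
d=np.load("w17.npz");po=(d["p"],d["R"])
C=lambda x,y,z=.021:onz("wrist",(260+(x+.5)/6.5-.5,140+(y+.5)/6.5-.5),z,po)
a,b=C(290,309),C(505,306);print("mark",(a+b)/2,"slot mid",(C(324,305)+C(472,305))/2)
e=C(396,434,.077);t=C(396,264,.017);print("end",e,"base",t-np.array([.006,0,0]))
ang=lambda v:np.degrees(np.arctan2(v[1],v[0]))
print(ang(C(437,434,.077)-C(357,437,.077)),ang(b-a),ang(C(470,200)-C(478,640)),ang(C(324,240)-C(330,640)))
c=lambda i,x,y,z:onz("side",(280+(x+.5)/8-.5,140+(y+.5)/8-.5),z)
print("side: end",c(0,296,368,.077),"mark near",c(0,298,508,.021))
crop(eyes.capture("top"),270,140,350,265,4,"pics/t17.png")
```

```text
mark [0.5329146  0.03025108 0.021     ] slot mid [0.53328877 0.03015042 0.021     ]
end [0.53321416 0.03051725 0.077     ] base [0.53251555 0.03011534 0.017     ]
-91.3364129194336 -92.78206734443147 -1.8782468450804213 -3.4514090853386543
side: end [0.53095724 0.02232545 0.077     ] mark near [0.53031067 0.01320038 0.021     ]
```

View pics/t17.png

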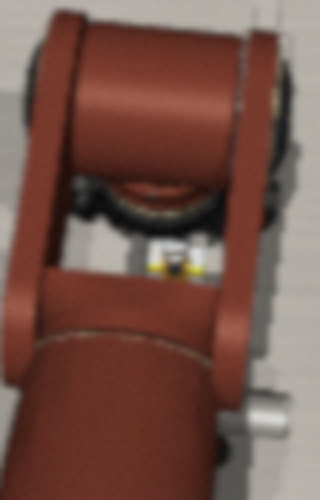

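```bash
python3 -c "
from plant import ctrl
print(ctrl.read_state()['time_s']);print(ctrl.job_done())"
```

```text
27.95
the job is handed in; nothing more can be done
None
```

The stud nut is caught in the channel at the yellow mark, and I handed the job in at 27.95 s. I used the nut farthest from the base, in at about 0.57 m against 0.46–0.49 m for the other three. It went lengthwise through the slot, was pressed down to about 16 N, and was turned 90° clockwise.

**Pull test:** I held an upward pull of 17 N for about 1.3 s, after a brief peak reading of 19.9 N, and the tool height stayed at 0.2194–0.2195 m. I then unloaded it and let go.

**After release (wrist camera):**

| Check | Result |
|---|---|
| Stud end from mark | about 0.3 mm along the channel |
| Block from mark | about 0.4 mm along the channel |
| Upright | yes; end and base agree within 1 mm |
| Square across | stud-end slot at -91.3°, mark at -92.8° (reading good to about 1°) |

**What did not go cleanly:**
- **Sideways force:** friction along the channel put 6 to 11 N sideways on the tool while pressing, centring and pulling. The combined force peaked at about 23 N, below the 25 N limit.
- **Wrist camera offset:** the camera showed the nut about 2.5 mm off the tool axis. I aligned nut and slot within the same picture so the offset cancelled.
- **Side view disagreed:** it put the stud end about 8 mm off the channel's centre line. I read this as a rough pixel pick on the stud top and relied on the wrist picture.
- **Top view:** the arm blocked most of it at the end.

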